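Put a pantry bin back in service

TASK

Hang the aluminium measuring cup by its hook over the front lip of the dark bin and let go of it, then push the bin fully home on its runners with the cup still hanging there. Last, mark it as ready: drape the slate tag over the dark steel bar under the wire shelf, one panel on each side, and leave it hanging there. Don't knock over or shift the other things on the table.

Things in the scene. Friction and masses are not known exactly. Their poses are not given: they have to be found in the camera images.
- cup_grip (a point): Centre of the black upright grip block (12 x 18 x 40 mm along own x, y, z; take it across the 18 mm, along y) of the aluminium measuring cup, 100 mm above its underside, 33.5 mm from its axis. Axes: z up, x from the cup to its handle and hook; at the start x points away from the robot within 0.5 rad.
- cup_center (a point): Axis of the measuring cup, 60 mm above its underside: 60 mm across, cup 50 tall, 120 tall over the grip, about 120 g, upright on the table. Axes as cup_grip, which lies at (33.5, 0, 40) mm from here; cup_hook at (43.75, 0, 16).
- cup_hook (a point): Inside top of the cup's downward-opening hook, mid-gap, 76 mm above the underside; 10.25 mm along +x from cup_grip and 24 lower. Gap 16.5 mm along x: a strap behind the cup 8.25 on the -x side, a prong 8.25 on the +x side reaching 26 mm below this point, a bridge 5 thick above; all 18 wide along y. Axes as cup_grip.
- bin_lip (a point): Middle of the top edge of the dark plastic bin's front wall (nearest the robot), mid-thickness, 120 mm above the table; moves with the bin. Wall upright, plain, 5 mm thick, 220 long along y. Bin: open box 200 (x) x 220 (y) x 110, its inner floor 15 above the table. Axes: z up, x into the bin and the way it slides home, y along the lip.
- bin (a joint): How far the bin stands out of its home along its runners, m: 0 = fully home at its stop, 0.085 to 0.115 at the start, 0.12 at most. Slides along bin_lip's x, friction 3 N plus 8 N per m/s; stays where left. Home, its front wall stands 30 mm nearer the robot than the front rod of the wire shelf above it.
- tag_ridge (a point): Centre of the wooden grip ridge (14 x 44 x 34 mm along own x, y, z; take it across the 44, along y) on the slate tag, 99 mm above its lower edges. The ridge stands on a 30 x 60 x 6 wooden plate whose upper face is 17 below this point and juts 8 past both ridge ends. Axes: z up, x across the two panels, away from the robot within 0.5 rad at the start, y along the ridge.
- tag_saddle (a point): Inside top of the tag, 76 mm above its lower edges, 23 below tag_ridge: what rests on the bar. The tag is a rigid tent of two blank dark slate panels, 60 wide (y), 5 thick, 18 apart here and 55 apart at the lower edges, on which it stands on the table. About 150 g, same when turned half round. Axes as tag_ridge.
- bar_mid (a point): Middle of a level dark steel bar, on its axis, 130 mm above the table; 14 in diameter, 280 long (y), its end hangers 55 behind it. x points away from the robot. A wire shelf 400 above the table overhangs it: front rod (10 thick) parallel to the bar, 8 to 12 nearer the robot, shelf 190 deep from there. An upright tool hits it: lean the hand back 30 to 40 degrees to stay in front of the rod.
- mortar: wooden mortar, 76 across, 60 tall, a pestle standing in it (mm), standing on the table; origin at the centre of its underside. Not part of the job.
- creamer: white ceramic creamer, 72 across plus a side handle, 85 tall (mm), standing on the table; origin at the centre of its underside. Not part of the job.
- jar: empty mason jar with a metal twist cap, 80 across, 132 tall (mm), standing on the table; origin at the centre of its underside. Not part of the job.
- tin: green spice tin, 56 across, 80 tall (mm), standing on the table; origin at the centre of its underside. Not part of the job.
- bowl: blue ceramic bowl, 90 across, 40 tall (mm), standing on the table; origin at the centre of its underside. Not part of the job.
- ramekin: terracotta ramekin, 70 across, 40 tall (mm), standing on the table; origin at the centre of its underside. Not part of the job.
Things that resemble listed ones, but are neither listed nor needed, are in the scene too. What is shaped like the part that bears tag_ridge but purple is not meant.

How it is judged:
By the outcome, as a careful person would: the job done as asked, in the order asked, and still so for the second after the job is handed in, with the robot touching nothing.
It also fails if it takes over 72 s, if anything falls off the work surface, if the arm or the gripper's body presses on something with over 40 N, if the wrist force passes 120 N, or if a joint passes its speed limit or range.

ROBOT

A 7-joint arm with a two-finger parallel gripper is mounted at the origin on the work surface. World frame = base frame: x ahead of the robot, y to its left, z up, the work surface at z = 0. Lengths are in m, angles in rad, forces in N, time in s.
With the tool pointing down it reaches from about 0.35 to 0.9 m from the base axis. Payload 8.1 kg.
Tool frame: the origin (TCP) lies at the very end of the fingers, on their centre line; the grasp point (between the pads) lies 19 mm behind it (arm.grip_depth is the distance from the TCP to the grasp point, in m); x points along the fingers, z is the direction in which the jaws open and shut, and the axes are right-handed (so a half turn about x gives the same grasp; the last joint's range is limited). The gripper opens to 92 mm and grips with 3 to 60 N. Pads are 19 mm wide; open, the fingers measure 130 mm over their backs; the gripper's body (75 mm by 190 mm) begins 47 mm behind the grasp point.
Start: joints at [-1.327, 0.434, 0.025, 1.573, -0.012, 1.134, -0.075], TCP at [0.212, 0.588, 0.227] pointing down, gripper open.
Joint ranges: [-2.62, 2.62], [-0.44, 2.09], [-1.27, 1.32], [0.08, 2.57], [-1.32, 4.46], [0.12, 2], [-2.74, 2.74]. Speed limits (rad/s): [2.22, 2.22, 3.01, 3.01, 3.14, 3.14, 3.14].

INTERFACE

Orientations are given as a rotation vector (axis times angle).
In Python, from cell import status, cams, arm gives the robot as it stands. The module is installed in compiled form; this text tells all that it offers.
- The arm moves only by the tool step_arm, never from a script. Its argument "rows" is a list of rows, each a list of 7 numbers: the gripper command: -1 is fully open, 1 is shut, values between are in proportion, then the shift along the tool's x, y, z as a fraction of full scale, then the turn, a rotation vector about the tool's x, y, z as a fraction of full scale. In form: [[grip, x, y, z, rx, ry, rz], ...]. A call has 1 to 12 rows; each row is the pose to reach, as a shift and turn from the pose commanded when the call began, along the tool's axes at that moment; what a row does not reach only later rows make up. Full scale, the value 1, is 80 cm for a shift and 60 degrees for a turn. A row lasts 1/12 s, in which the tool goes at most 41.7 mm and 7.16 degrees, less where a joint would pass 70% of its speed; a pose out of reach is approached as far as the arm can. A call with a number of a shift or a turn outside -1 to 1 is refused whole. A call with a gripper value outside its range is refused whole. The fingers move at their own pace and stop on an object; "newtons" is the grip in N (left out, the last holds). Time passes only in rows, so rows that repeat a pose let the fingers close. It gives the time, the measured TCP pose, the force and the opening at its end, in the units of the state.
- status.observe(): the state, without advancing time (a new reading comes with each control period).
- cams.get_image(name): name is "scene" or "top"; returns a dict with "pixels" (400x640x3 uint8, red, green, blue), "range_z" (400x640 float32, m along the optical axis (not along the pixel's ray), 0 where there is no reading), "camera_matrix" (3x3 intrinsics, pixels), "distortion" ([k1, k2, p1, p2, k3] as OpenCV has them; the pictures are not rectified), "eye" and "attitude" of the camera in the world. Camera axes: x right, y down, z forward; pixel columns grow to the right and rows downward; lengths in m; the calibration is good to about 2 mm. A picture is of the moment at which its call begins.
- arm.sign_off(): hands the job in, once; it reports no verdict.
The state is a dict: "clock": time; "joints": joint angles; "dq": joint speeds; "joint_efforts": joint torques, N m; "position": TCP position; "ee_rot": TCP orientation; "force": force on the tool from outside, world axes, zero at the start; "ft_torque": the same for the moment, N m; "width": opening from 0.0 (shut) to 1.0 (fully open).
Only numpy, scipy, OpenCV 4.12 (cv2) and the standard library are available. Lean on these libraries where they do the work, as an engineer would, in place of code of your own. Each camera call takes 0.05 s, during which the arm holds its last target.

## Working session

There is one attempt and no reset: what is moved stays moved. The work goes in short steps, Python scripts to look and compute and a tool call to move; the robot and the scene stay as the last step left them, time stands still between calls to the robot, and variables do not carry over. Pictures are saved under pics/ and viewed, and the job is handed in when it is done.

Besides the shell and the picture viewer there is one more tool, called after "Call:" by a JSON object that holds its "op" and its "data". step_arm: Moves the arm, as the interface text tells. Its arguments: {"type":"object","properties":{"rows":{"type":"array","items":{"type":"array","items":{"type":"number"}}},"newtons":{"type":"number"}},"required":["rows"]}

```bash
mkdir -p pics
python3 - <<'E'
from cell import status,cams,arm
import cv2,numpy as np
s=status.observe(); print(s); print(arm.grip_depth)
for n in("scene","top"):
    d=cams.get_image(n); cv2.imwrite(f"pics/{n}0.png",d["pixels"][:,:,::-1])
    print(n,d["camera_matrix"],d["distortion"],d["eye"],d["attitude"])
    np.savez(f"{n}0.npz",**{k:np.array(v) for k,v in d.items()})
E
```

```text
{'clock': 0.0, 'joints': array([-1.32659999,  0.43519313,  0.02493136,  1.57412176, -0.01160464,
        1.13402872, -0.07509461]), 'dq': array([ 0.00022594, -0.00150051,  0.00014403, -0.00015022, -0.00212943,
       -0.00056041,  0.00041398]), 'joint_efforts': array([ 5.42257239e-04, -6.67853737e+01,  9.85287689e-01, -3.14458680e+01,
       -6.05276437e-02,  4.32628265e-02,  1.66051382e-04]), 'position': array([0.21227793, 0.58727415, 0.22595351]), 'ee_rot': array([-0.95104492,  1.35482241,  0.94935659]), 'force': array([0.55637859, 0.35419459, 0.34343808]), 'ft_torque': array([-0.00983943, -0.0258758 ,  0.00454335]), 'width': 0.9958538724415346}
0.0188
scene [[425.22503086   0.         321.10685546]
 [  0.         425.22503086 191.4944406 ]
 [  0.           0.           1.        ]] [-0.10549976  0.          0.          0.          0.        ] [ 0.97602875 -0.58762478  1.31177998] [-2.45106189 -0.95419174  0.25680737]
top [[475.78065361   0.         316.18199804]
 [  0.         475.78065361 191.49334633]
 [  0.           0.           1.        ]] [-0.09900514  0.          0.          0.          0.        ] [ 0.23049288 -0.06380045  1.32266638] [-2.11675025  2.06464606 -0.23822661]
```

View pics/scene0.png

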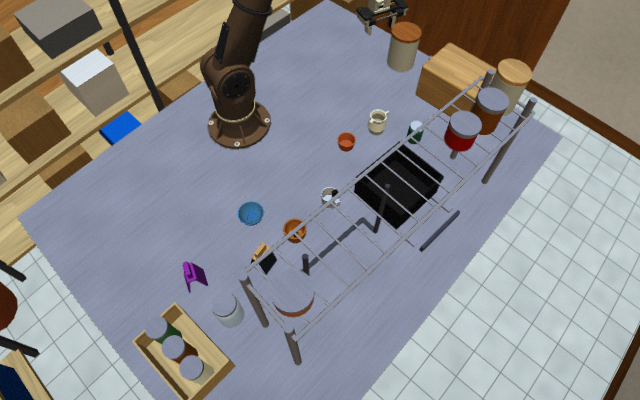

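View pics/top0.png

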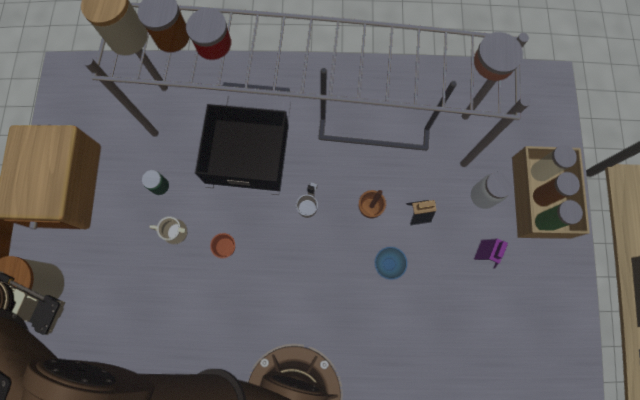

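The top view shows the bin at (243,147), the cup at (308,203) with its grip toward +x, the slate tag at (423,210), the purple decoy at (492,250), the bar along y≈140, and the shelf front rod at y≈75 to 115. Next I'll build helpers and zoom in.

```bash
cat > h.py <<'E'
import numpy as np,cv2
from scipy.spatial.transform import Rotation as R
from cell import status,cams,arm
def grab(n,tag):
    d=cams.get_image(n); d={k:np.array(v) for k,v in d.items()}
    np.savez(f"{n}{tag}.npz",**d); cv2.imwrite(f"pics/{n}{tag}.png",d["pixels"][:,:,::-1]); return d
def load(n,tag): return dict(np.load(f"{n}{tag}.npz"))
def Rm(d): return R.from_rotvec(d["attitude"]).as_matrix()
def rays(d,uv):
    p=cv2.undistortPoints(np.array(uv,float).reshape(-1,1,2),d["camera_matrix"],d["distortion"]).reshape(-1,2)
    return np.c_[p,np.ones(len(p))]@Rm(d).T
def plane(d,uv,z):
    r=rays(d,uv); return d["eye"]+r*((z-d["eye"][2])/r[:,2])[:,None]
def depthpts(d,uv):
    uv=np.array(uv).reshape(-1,2); z=d["range_z"][uv[:,1].astype(int),uv[:,0].astype(int)]
    return d["eye"]+rays(d,uv)*z[:,None]
def cloud(d):
    v,u=np.mgrid[0:400,0:640]; P=depthpts(d,np.c_[u.ravel(),v.ravel()]).reshape(400,640,3); P[d["range_z"]<=0]=np.nan; return P
def proj(d,P):
    P=np.array(P,float).reshape(-1,3); A=Rm(d); t=-A.T@d["eye"]
    return cv2.projectPoints(P,cv2.Rodrigues(A.T)[0],t,d["camera_matrix"],d["distortion"])[0].reshape(-1,2)
def tri(d1,u1,d2,u2):
    a=rays(d1,[u1])[0];b=rays(d2,[u2])[0]
    A=np.c_[a,-b]; s=np.linalg.lstsq(A,d2["eye"]-d1["eye"],rcond=None)[0]
    p,q=d1["eye"]+a*s[0],d2["eye"]+b*s[1]; return (p+q)/2,np.linalg.norm(p-q)
def crop(d,x0,y0,x1,y1,f,name):
    im=cv2.resize(d["pixels"][y0:y1,x0:x1,::-1],None,fx=f,fy=f,interpolation=cv2.INTER_CUBIC); cv2.imwrite(f"pics/{name}.png",im)
E
python3 - <<'E'
from h import *
t=load("top",0);s=load("scene",0)
print(proj(t,[0,0,0]),proj(s,[0,0,0]))
for d in(t,s):
    P=cloud(d); m=np.nanmedian(P[200:300,250:350].reshape(-1,3),0); print(m)
crop(t,185,90,445,240,3,"tc"); crop(s,230,120,470,300,3,"sc")
for a in [(308,206),(312,188),(423,206),(245,155),(375,146)]: print(a,cloud(t)[a[1],a[0]])
E
```

```text
[[293.52821613 393.65282771]] [[239.01645227 123.26006662]]
[ 0.382992   -0.00350859 -0.00065155]
[ 0.57515878 -0.24064144  0.00081943]
(308, 206) [ 0.50618388 -0.02363563  0.00543814]
(312, 188) [ 0.53022449 -0.03613316  0.12048473]
(423, 206) [ 0.49062901 -0.32630714  0.11351216]
(245, 155) [0.65144919 0.16350577 0.01135027]
(375, 146) [ 0.69298349 -0.21495328 -0.00393743]
```

View pics/tc.png

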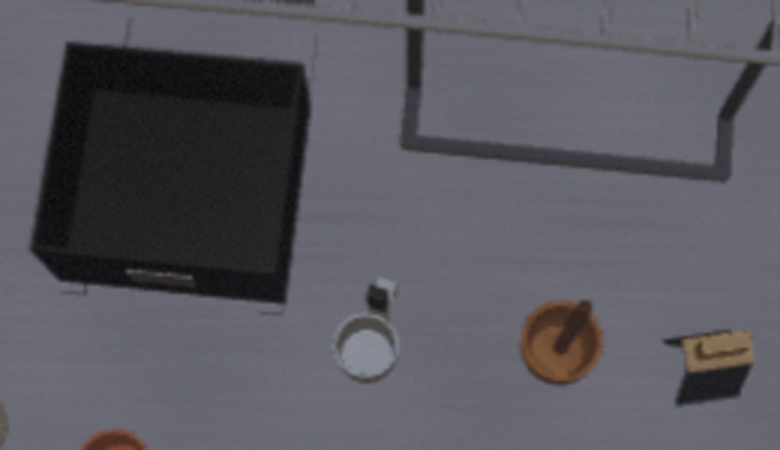

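View pics/sc.png

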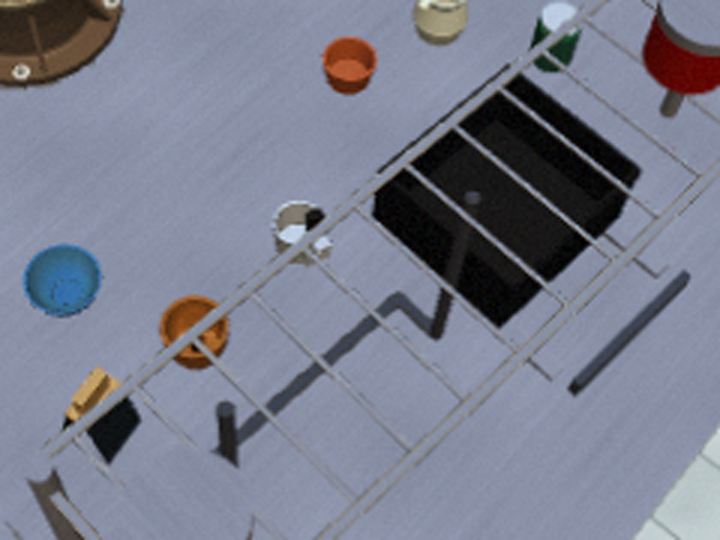

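Run:
```python
from h import *
t=load("top",0);s=load("scene",0)
Pt=cloud(t);Ps=cloud(s)
def ex(P,lo,hi): 
    m=np.all((P>lo)&(P<hi),-1); return P[m]
np.set_printoptions(precision=4,suppress=True)
for nm,P in(("top",Pt),("scene",Ps)):
    b=ex(P,[.6,-.45,.11],[.85,0,.16]); print(nm,"bar-ish",len(b),b.min(0) if len(b) else 0,b.max(0) if len(b) else 0, np.median(b,0))
    g=ex(P,[.5,-.08,.09],[.6,0.0,.13]); print("grip",len(g),np.median(g,0),g.min(0),g.max(0))
    r=ex(P,[.42,-.42,.09],[.6,-.22,.13]); print("tag",len(r),np.median(r,0),r.min(0),r.max(0))
    l=ex(P,[.5,.03,.11],[.62,.3,.13]); print("lip",len(l),np.median(l,0),l.min(0),l.max(0))
    sh=ex(P,[.6,-.6,.385],[.95,.5,.42]); print("shelf",len(sh),sh.min(0),sh.max(0))
```

```text
top bar-ish 785 [ 0.6388 -0.345   0.125 ] [ 0.7207 -0.0504  0.1599] [ 0.6587 -0.1968  0.1347]
grip 50 [ 0.5298 -0.0333  0.1175] [ 0.5238 -0.0413  0.0901] [ 0.5385 -0.0226  0.1227]
tag 125 [ 0.494  -0.3335  0.1136] [ 0.4857 -0.3583  0.0901] [ 0.5334 -0.222   0.1205]
lip 325 [0.5606 0.1568 0.1184] [0.546  0.0513 0.1102] [0.6192 0.2756 0.1253]
shelf 6465 [ 0.6201 -0.4923  0.3852] [0.8897 0.4475 0.42  ]
scene bar-ish 396 [ 0.6439 -0.3068  0.1231] [ 0.7287 -0.0481  0.1598] [ 0.6631 -0.1435  0.1339]
grip 32 [ 0.5343 -0.0351  0.1147] [ 0.5244 -0.0429  0.0955] [ 0.541  -0.0219  0.1249]
tag 102 [ 0.501  -0.3388  0.1116] [ 0.488  -0.3598  0.0919] [ 0.5087 -0.3152  0.1192]
lip 137 [0.5711 0.1467 0.1172] [0.5472 0.0508 0.1101] [0.6198 0.2767 0.1254]
shelf 5041 [ 0.6222 -0.4966  0.3854] [0.8937 0.4482 0.42  ]
```

```bash
cat > m.py <<'E'
from h import *
np.set_printoptions(precision=4,suppress=True)
def line(P):  # x = a + b*(y) robust
    p=P[:,:2].copy()
    for _ in range(6):
        c=np.polyfit(p[:,1],p[:,0],1); r=p[:,0]-np.polyval(c,p[:,1]); p=p[abs(r)<max(2*r.std(),.002)]
    return c,r.std(),p[:,1].min(),p[:,1].max()
E
python3 - <<'E'
from m import *
for n in("top","scene"):
    d=load(n,0);P=cloud(d)
    # bar
    m=np.all((P>[.63,-.34,.115])&(P<[.685,-.06,.15]),-1); v,u=np.where(m)
    q=plane(d,np.c_[u,v].astype(float),.130)
    print(n,"bar",line(q), "heightmed top5%",np.percentile(P[m][:,2],[50,95]))
    # bar ends
    m=np.all((P>[.63,-.4,.115])&(P<[.685,-.02,.15]),-1); v,u=np.where(m);q=plane(d,np.c_[u,v].astype(float),.130);print("ends",np.sort(q[:,1])[[0,3,-4,-1]])
    m=np.all((P>[.54,.03,.112])&(P<[.62,.3,.13]),-1); v,u=np.where(m); q=plane(d,np.c_[u,v].astype(float),.120)
    # wall top: front edge points only
    p=P[m]; a=p[:,0]-(.56); 
    sel=(q[:,1]>.07)&(q[:,1]<.255); print("lip",sel.sum(),line(q[sel]),np.median(p[sel][:,2]),"ends",q[:,1].min(),q[:,1].max())
    # shelf front rod
    m=np.all((P>[.6,-.45,.385])&(P<[.72,.40,.415]),-1); v,u=np.where(m); q=plane(d,np.c_[u,v].astype(float),.40)
    # front-most per y bin
    yb=np.round(q[:,1],2); fr=np.array([[np.percentile(q[yb==y,0],5),y] for y in np.unique(yb) if (yb==y).sum()>4]); print("front rod edge",np.polyfit(fr[:,1],fr[:,0],1))
E
```

```text
top bar (array([0.078 , 0.6722]), np.float64(0.004337126582332337), np.float64(-0.3406610565499529), np.float64(-0.0615307576287473)) heightmed top5% [0.1346 0.1394]
ends [-0.342  -0.3417 -0.0508 -0.0506]
lip 178 (array([0.0817, 0.5437]), np.float64(0.0020561859634629543), np.float64(0.0719139911588778), np.float64(0.2536731800275191)) 0.1187592312701704 ends 0.05121946742116315 0.2754090665669967
front rod edge [0.0799 0.6592]
scene bar (array([0.0794, 0.6734]), np.float64(0.00421650322962813), np.float64(-0.3052658397161739), np.float64(-0.05800091449912137)) heightmed top5% [0.1337 0.1382]
ends [-0.3053 -0.303  -0.0496 -0.048 ]
lip 53 (array([0.0637, 0.5465]), np.float64(0.0012952720659569357), np.float64(0.07159615549752119), np.float64(0.2539590681445676)) 0.11796465990588723 ends 0.05034922805526887 0.2742096023980617
front rod edge [0.0786 0.6598]
```

Run:
```python
from m import *
from scipy.optimize import least_squares
for n in("top","scene"):
    d=load(n,0);P=cloud(d)
    loc=np.all((P[...,:2]>[.46,-.08])&(P[...,:2]<[.58,.03]),-1)
    m=loc&(P[...,2]>.044)&(P[...,2]<.056); v,u=np.where(m); q=plane(d,np.c_[u,v].astype(float),.05)
    f=lambda c:np.hypot(q[:,0]-c[0],q[:,1]-c[1])-.0295
    r=least_squares(f,[.505,-.025],loss="soft_l1",f_scale=.001); print(n,"rim",m.sum(),r.x,np.median(abs(r.fun)))
    m=loc&(P[...,2]>.108)&(P[...,2]<.13); v,u=np.where(m); q=plane(d,np.c_[u,v].astype(float),.12)
    print("grip top",m.sum(),q.mean(0),q.min(0),q.max(0),np.median(P[m][:,2]), "uv",u.mean(),v.mean())
    m=loc&(P[...,2]>.07)&(P[...,2]<.09); v,u=np.where(m); q=plane(d,np.c_[u,v].astype(float),.081)
    print("hook",m.sum(),q.mean(0),q.min(0),q.max(0),P[m].mean(0))
    # tag ridge
    loc=np.all((P[...,:2]>[.44,-.4])&(P[...,:2]<[.56,-.28]),-1)
    m=loc&(P[...,2]>.106)&(P[...,2]<.13); v,u=np.where(m); q=plane(d,np.c_[u,v].astype(float),.116)
    rr=cv2.minAreaRect((q[:,:2]*1000).astype(np.float32)); print("ridge",m.sum(),q.mean(0),rr,np.median(P[m][:,2]),"uv",u.mean(),v.mean())
    m=loc&(P[...,2]>.075)&(P[...,2]<.09); v,u=np.where(m); q=plane(d,np.c_[u,v].astype(float),.082)
    rr=cv2.minAreaRect((q[:,:2]*1000).astype(np.float32)); print("plate",m.sum(),q.mean(0),rr)
    m=loc&(P[...,2]>.02)&(P[...,2]<.07);print("panels",m.sum(),P[m].mean(0))
t,s=load("top",0),load("scene",0)
crop(t,290,165,340,225,10,"c1");crop(s,300,170,350,220,10,"c2");crop(t,395,185,450,235,10,"c3");crop(s,240,235,290,285,10,"c4");
ims=[cv2.resize(cv2.imread(f"pics/c{i}.png"),(400,300)) for i in(1,2,3,4)]
cv2.imwrite("pics/c.png",np.vstack([np.hstack(ims[:2]),np.hstack(ims[2:])]))
```

```text
top rim 86 [ 0.5007 -0.0216] 0.0014244046233302544
grip top 37 [ 0.5308 -0.0327  0.12  ] [ 0.5223 -0.0414  0.12  ] [ 0.5383 -0.0231  0.12  ] 0.11851782443514769 uv 310.6756756756757 187.78378378378378
hook 30 [ 0.5454 -0.0385  0.081 ] [ 0.5262 -0.0459  0.081 ] [ 0.5567 -0.0275  0.081 ] [ 0.5457 -0.0385  0.0801]
ridge 97 [ 0.4952 -0.335   0.116 ] ((494.9029846191406, -335.2475280761719), (15.313497543334961, 45.21527099609375), 9.51630687713623) 0.11432482090191187 uv 426.4845360824742 204.17525773195877
plate 138 [ 0.4912 -0.3317  0.082 ] ((495.68609619140625, -335.36187744140625), (31.070695877075195, 61.40507507324219), 9.456518173217773)
panels 184 [ 0.4802 -0.3361  0.0447]
scene rim 35 [ 0.5061 -0.0209] 0.0013345098296593354
grip top 27 [ 0.5358 -0.0359  0.12  ] [ 0.5272 -0.0457  0.12  ] [ 0.5443 -0.0243  0.12  ] 0.11608695407865555 uv 334.5925925925926 191.96296296296296
hook 29 [ 0.5499 -0.0386  0.081 ] [ 0.5254 -0.0493  0.081 ] [ 0.5603 -0.0276  0.081 ] [ 0.5491 -0.0376  0.0787]
ridge 75 [ 0.4998 -0.338   0.116 ] ((500.124267578125, -338.1700439453125), (16.409358978271484, 45.646663665771484), 9.60770320892334) 0.11294697801160236 uv 259.62666666666667 248.77333333333334
plate 50 [ 0.5001 -0.3389  0.082 ] ((498.8282470703125, -337.76068115234375), (30.64980125427246, 61.15259552001953), 11.467785835266113)
panels 150 [ 0.5176 -0.3387  0.0432]
```

View pics/c.png

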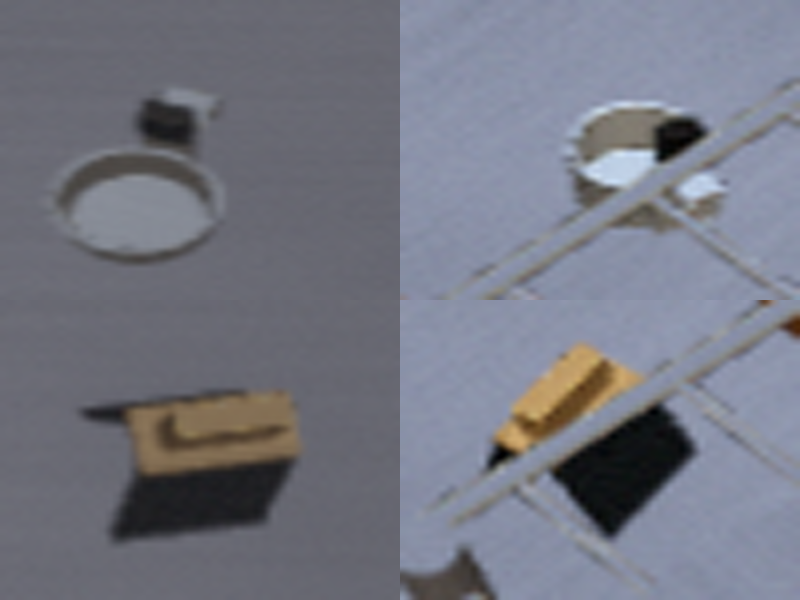

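```bash
cat > g.py <<'E'
from m import *
def tgt(yaw,lean=0,flip=1):
    # fingers down, jaw z along flip*(y of yaw); lean>0: hand back toward robot, fingertips forward
    x=np.array([np.cos(yaw),np.sin(yaw),0]); y=np.array([-np.sin(yaw),np.cos(yaw),0]); z=np.array([0,0,1.])
    a=-np.cos(lean)*z+np.sin(lean)*x; c=flip*y; return np.c_[a,np.cross(c,a),c]
def go(pos,Rt,grasp=True):
    s=status.observe(); R0=R.from_rotvec(s["ee_rot"]).as_matrix()
    tcp=np.array(pos)+(arm.grip_depth*Rt[:,0] if grasp else 0)
    sh=R0.T@(tcp-s["position"])/.8; rv=R.from_matrix(R0.T@Rt).as_rotvec()/np.radians(60)
    print("row",np.round(sh,4),np.round(rv,4),"dist",np.linalg.norm(sh)*.8,"deg",np.linalg.norm(rv)*60)
def st():
    s=status.observe(); R0=R.from_rotvec(s["ee_rot"]).as_matrix(); print(s["clock"],"tcp",s["position"],"gp",s["position"]-arm.grip_depth*R0[:,0],"F",s["force"],"w",s["width"],"\nq",s["joints"]); print(R0); return s
E
python3 - <<'E'
from g import *
st()
for f in(1,-1): go([.534,-.034,.22],tgt(-.38,0,f))
E
```

```text
0.1 tcp [0.2123 0.5874 0.226 ] gp [0.2123 0.5874 0.2448] F [1.7066 0.2371 0.5153] w 1.0002356982610474 
q [-1.3266  0.4352  0.025   1.574  -0.0116  1.134  -0.0751]
[[-0.0003 -0.9404  0.34  ]
 [-0.0014  0.34    0.9404]
 [-1.     -0.0001 -0.0014]]
row [ 0.032  -0.6422 -0.5937] [ 0.0316 -0.0013  0.0002] dist 0.7001127692601207 deg 1.8982057014534972
row [ 0.032  -0.6422 -0.5937] [-2.9684 -0.0002 -0.0021] dist 0.7001127692601207 deg 178.1034801280396
```

Call:
{"op": "step_arm", "data": {"rows": [[-1,-0.03,-0.642,-0.594,0.0316,0,0],[-1,-0.03,-0.642,-0.594,0.0316,0,0],[-1,-0.03,-0.642,-0.594,0.0316,0,0],[-1,-0.03,-0.642,-0.594,0.0316,0,0],[-1,-0.03,-0.642,-0.594,0.0316,0,0],[-1,-0.03,-0.642,-0.594,0.0316,0,0],[-1,-0.03,-0.642,-0.594,0.0316,0,0],[-1,-0.03,-0.642,-0.594,0.0316,0,0],[-1,-0.03,-0.642,-0.594,0.0316,0,0],[-1,-0.03,-0.642,-0.594,0.0316,0,0],[-1,-0.03,-0.642,-0.594,0.0316,0,0],[-1,-0.03,-0.642,-0.594,0.0316,0,0]]}}

```text
clock: 1.1
position: [0.4423, 0.1419, 0.2439]
ee_rot: [-0.925, 1.365, 0.925]
force: [0.8, 1.4, 0.6]
width: 1.0
```

Run:
```python
from g import *
st()
go([.534,-.034,.22],tgt(-.38,0,1))
```

```text
1.1 tcp [0.4423 0.1419 0.2439] gp [0.4423 0.1419 0.2627] F [0.8492 1.4389 0.6049] w 1.0001494540858655 
q [-0.6704  0.1504  0.2819  1.9392 -0.0481  1.0582  0.8231]
[[-0.0001 -0.9287  0.3707]
 [ 0.0002  0.3707  0.9287]
 [-1.      0.0001  0.0002]]
row [ 0.0534 -0.188  -0.1617] [ 0.0002  0.0002 -0.0001] dist 0.2029320620100458 deg 0.016625485434612394
```

Call:
{"op": "step_arm", "data": {"rows": [[-1,0.053,-0.188,-0.162,0,0,0],[-1,0.053,-0.188,-0.162,0,0,0],[-1,0.053,-0.188,-0.162,0,0,0],[-1,0.053,-0.188,-0.162,0,0,0],[-1,0.053,-0.188,-0.162,0,0,0],[-1,0.053,-0.188,-0.162,0,0,0],[-1,0.053,-0.188,-0.162,0,0,0]]}}

```text
clock: 1.68
position: [0.5336, -0.0347, 0.2006]
ee_rot: [-0.922, 1.369, 0.922]
force: [-0.6, 1.2, 0.9]
width: 0.996
```

Run:
```python
from g import *
st()
go([.534,-.034,.10],tgt(-.38,0,1))
t=grab("top",1);s=grab("scene",1)
crop(t,250,120,370,230,3.3,"a");crop(s,270,110,390,220,3.3,"b")
cv2.imwrite("pics/ab1.png",np.hstack([cv2.imread("pics/a.png"),cv2.imread("pics/b.png")]))
```

```text
1.6833 tcp [ 0.5336 -0.0347  0.2006] gp [ 0.5336 -0.0347  0.2194] F [-0.5574  1.1521  0.949 ] w 0.9959960989240441 
q [-0.3398  0.3211  0.3954  1.8517 -0.1437  0.9983  1.3021]
[[-0.0015 -0.927   0.3751]
 [-0.0011  0.3751  0.927 ]
 [-1.      0.001  -0.0016]]
row [ 0.1493 -0.0003  0.0012] [-0.0043 -0.0015 -0.0009] dist 0.11942368698970614 deg 0.2798162670069249
```

View pics/ab1.png

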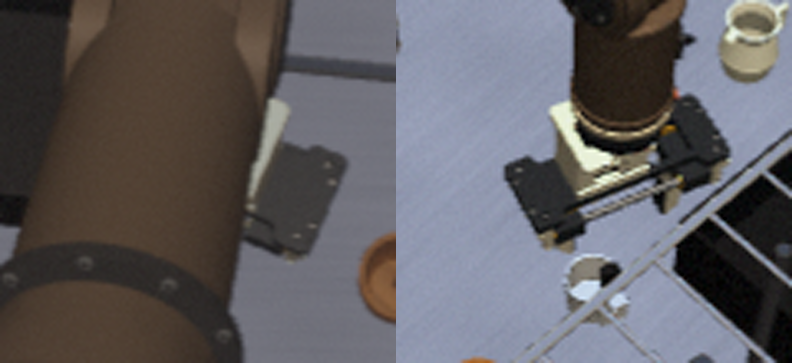

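The scene view shows the fingers over the cup, with the arm blocking the top view. Descending and gripping.

Call:
{"op": "step_arm", "data": {"rows": [[-1,0.1,0,0,0,0,0],[-1,0.1,0,0,0,0,0],[-1,0.148,0,0.001,-0.004,0,0],[-1,0.148,0,0.001,-0.004,0,0],[-1,0.148,0,0.001,-0.004,0,0],[1,0.148,0,0.001,-0.004,0,0],[1,0.148,0,0.001,-0.004,0,0],[1,0.148,0,0.001,-0.004,0,0],[1,0.148,0,0.001,-0.004,0,0],[1,0.148,0,0.001,-0.004,0,0],[1,0.148,0,0.001,-0.004,0,0],[1,0.148,0,0.001,-0.004,0,0]], "newtons": 20}}

```text
clock: 2.78
position: [0.534, -0.0315, 0.0834]
ee_rot: [-0.928, 1.363, 0.928]
force: [0.6, 0.0, -0.6]
width: 0.542
```

Run:
```python
from g import *
st()
s=grab("scene",2)
crop(s,270,110,390,220,5,"b2")
```

```text
2.7833 tcp [ 0.534  -0.0315  0.0834] gp [ 0.534  -0.0315  0.1022] F [ 0.6193  0.0466 -0.5559] w 0.5415348801665277 
q [-0.2918  0.471   0.3405  1.9738 -0.2287  0.733   1.3802]
[[ 0.0004 -0.9302  0.367 ]
 [ 0.0001  0.367   0.9302]
 [-1.     -0.0003  0.0003]]
```

View pics/b2.png

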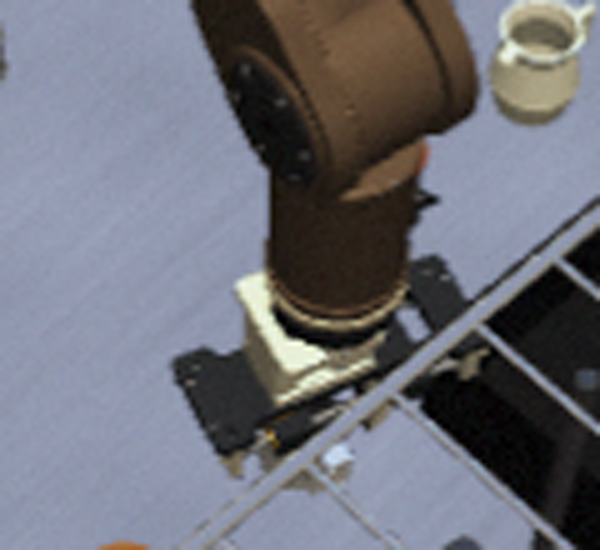

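Fingers still closing (width 0.54). I'll let them finish.

Call:
{"op": "step_arm", "data": {"rows": [[1,0,0,0,0,0,0],[1,0,0,0,0,0,0],[1,0,0,0,0,0,0],[1,0,0,0,0,0,0],[1,0,0,0,0,0,0],[1,0,0,0,0,0,0],[1,0,0,0,0,0,0],[1,0,0,0,0,0,0],[1,0,0,0,0,0,0],[1,0,0,0,0,0,0]]}}

```text
clock: 3.67
position: [0.5339, -0.0314, 0.083]
ee_rot: [-0.928, 1.364, 0.928]
force: [0.0, 0.0, -0.9]
width: 0.197
```

Run:
```python
from g import *
st()
```

```text
3.6667 tcp [ 0.5339 -0.0314  0.083 ] gp [ 0.5339 -0.0314  0.1018] F [ 0.0392  0.0075 -0.928 ] w 0.19744817018475408 
q [-0.2918  0.4715  0.3404  1.9739 -0.2288  0.7328  1.3803]
[[-0.     -0.9302  0.367 ]
 [ 0.      0.367   0.9302]
 [-1.      0.0001  0.    ]]
```

Run:
```python
from g import *
go([.534,-.0314,.205],tgt(-.375))
go([.5432-.015,.1188,.205],tgt(-.079))
```

```text
row [-0.129  -0.0001  0.0001] [-0.0008  0.     -0.0001] dist 0.10316366599652896 deg 0.04554986050442705
row [-0.1289  0.0756  0.1721] [-0.2834  0.     -0.0001] dist 0.1823364259691609 deg 17.004995059427525
```

Call:
{"op": "step_arm", "data": {"rows": [[1,-0.04,0,0,0,0,0],[1,-0.08,0,0,0,0,0],[1,-0.129,0,0,0,0,0],[1,-0.129,0.02,0.05,-0.07,0,0],[1,-0.129,0.04,0.09,-0.14,0,0],[1,-0.129,0.06,0.13,-0.21,0,0],[1,-0.129,0.076,0.16,-0.283,0,0],[1,-0.129,0.076,0.172,-0.283,0,0],[1,-0.129,0.076,0.172,-0.283,0,0],[1,-0.129,0.076,0.172,-0.283,0,0],[1,-0.129,0.076,0.172,-0.283,0,0]]}}

```text
clock: 4.58
position: [0.528, 0.1169, 0.1862]
ee_rot: [-1.149, 1.248, 1.148]
force: [-0.2, -0.4, -0.0]
width: 0.192
```

Run:
```python
from g import *
st()
go([.5432,.1188,.205],tgt(-.079))
s=grab("scene",3);t=grab("top",3)
crop(s,310,110,430,210,6,"b3");crop(t,200,130,330,230,5,"a3")
P=cloud(s)
for lo,hi in((.165,.2),(.12,.165)):
    m=np.all((P>[.48,.04,lo])&(P<[.62,.2,hi]),-1); print(m.sum()); v,u=np.where(m); print(np.c_[u,v,P[m]][:40])
```

```text
4.5833 tcp [0.528  0.1169 0.1862] gp [0.528  0.1169 0.205 ] F [-0.215  -0.4292 -0.0396] w 0.19233101732963756 
q [-0.5332  0.34    0.2828  1.8499 -0.1121  0.9676  1.2864]
[[-0.0002 -0.9966  0.0823]
 [-0.001   0.0823  0.9966]
 [-1.      0.0001 -0.001 ]]
row [-0.     -0.0188  0.0039] [-0.0032 -0.001  -0.0001] dist 0.015323028149340319 deg 0.2010041213570627
50
[[372.     146.       0.5381   0.1424   0.1957]
 [371.     147.       0.5398   0.1346   0.1995]
 [370.     148.       0.5385   0.1315   0.196 ]
 [369.     149.       0.5389   0.1258   0.1965]
 [370.     149.       0.5403   0.1296   0.1941]
 [368.     150.       0.5347   0.1275   0.1855]
 [369.     150.       0.5386   0.1273   0.1893]
 [367.     151.       0.5327   0.1256   0.18  ]
 [368.     151.       0.537    0.1248   0.1848]
 [365.     152.       0.5383   0.1055   0.2   ]
 [366.     152.       0.5332   0.1197   0.1808]
 [367.     152.       0.536    0.1212   0.1819]
 [368.     152.       0.5371   0.1256   0.1786]
 [365.     153.       0.5375   0.1077   0.1914]
 [366.     153.       0.5378   0.1133   0.1861]
 [367.     153.    
[... 2406 characters left out ...]
  0.5213   0.1073   0.1481]
 [361.     158.       0.5231   0.1105   0.1466]
 [362.     158.       0.5273   0.1101   0.1511]
 [363.     158.       0.5288   0.114    0.1485]
 [364.     158.       0.5284   0.1208   0.1409]
 [365.     158.       0.5303   0.124    0.1394]
 [350.     159.       0.4918   0.0921   0.1297]
 [351.     159.       0.4962   0.0917   0.1344]
 [352.     159.       0.5001   0.092    0.1379]
 [353.     159.       0.5034   0.093    0.14  ]
 [358.     159.       0.5171   0.1024   0.1434]
 [359.     159.       0.5192   0.1053   0.1424]
 [360.     159.       0.5206   0.1092   0.1397]
 [361.     159.       0.5254   0.108    0.1455]
 [362.     159.       0.5278   0.1104   0.1454]]
```

View pics/b3.png

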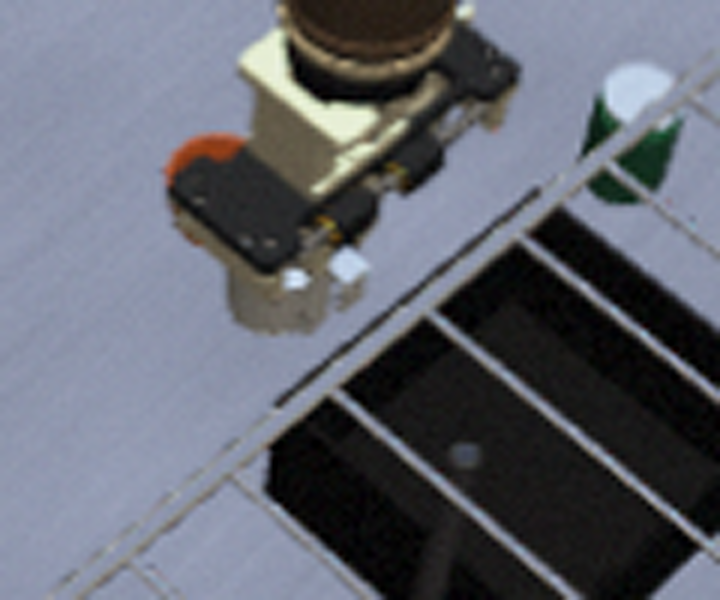

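View pics/a3.png

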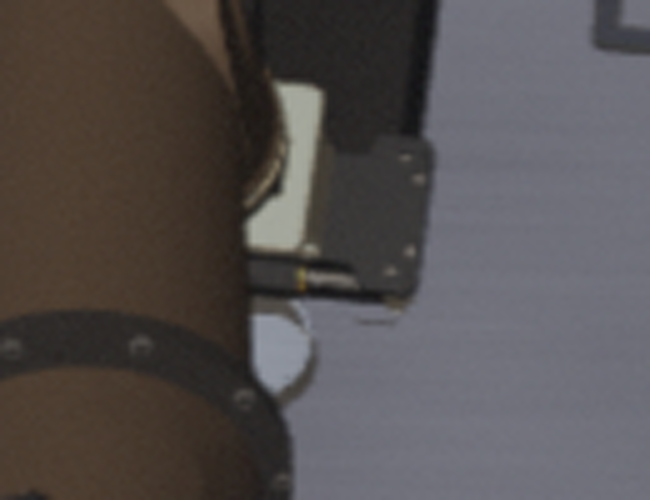

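Run:
```python
from g import *
s=load("scene",3)
im=s["pixels"].astype(int)
m=np.zeros((400,640),bool); m[148:162,363:374]=True
print(im[148:162,363:374].min(-1))
m&=(im.min(-1)>165); v,u=np.where(m)
q=plane(s,np.c_[u,v].astype(float),.1842)
ax=np.array([1,-.079,0]);ay=np.array([.079,1,0])
print(len(q),q.mean(0),(q@ax).min(),(q@ax).max(),(q@ay).min(),(q@ay).max(), cv2.minAreaRect((q[:,:2]*1000).astype(np.float32)))
print("expected hook", .528+.01025, .1169-.0008)
# lip in scene, this frame
P=cloud(s); mm=np.all((P>[.54,.03,.112])&(P<[.62,.3,.128]),-1); v,u=np.where(mm); qq=plane(s,np.c_[u,v].astype(float),.12); print(line(qq[(qq[:,1]>.06)&(qq[:,1]<.26)]))
```

```text
[[ 92  82  37  27  16  16  12  34  96 137 144]
 [ 85  54  33  15  17  10  42  88 133 147 146]
 [ 60  46  21  18  26  26  53 127 148 145 146]
 [ 77  79  57  66 137 128 103 138 145 148 147]
 [ 81  72 110 161 186 183 165 148 146 149 148]
 [ 81 101 161 189 188 189 191 176 154 149 147]
 [ 85 125 174 191 192 188 190 193 173 147 145]
 [ 90  82 139 186 192 192 178 151 140 148 142]
 [ 95  96  91 139 184 178 142 125 135 141 140]
 [ 99 100 123 126 136 129  92 124 139 145 142]
 [ 96 106 131 129 108 107  99 124 136 144 142]
 [ 95 105 113 100  91  98  99 127 142 139 140]
 [ 95 112 120 119  94 106 130 141 144 142 140]
 [ 94 122 127 109 116 136 139 143 141 139 141]]
20 [0.5438 0.1155 0.1842] 0.5274394297705015 0.5419266899573859 0.15059047291830976 0.16654422866001042 ((543.3858032226562, 115.9462890625), (15.70168399810791, 14.058268547058105), 80.5101089477539)
expected hook 0.53825 0.11610000000000001
(array([0.0636, 0.5466]), np.float64(0.0012907429190458478), np.float64(0.060961495481084094), np.float64(0.25988056585794506))
```

Call:
{"op": "step_arm", "data": {"rows": [[1,0,-0.019,0.002,-0.003,0,0],[1,0,-0.019,0.002,-0.003,0,0],[1,0,-0.019,0.002,-0.003,0,0],[1,0.03,-0.019,0.002,-0.003,0,0],[1,0.04,-0.019,0.002,-0.003,0,0],[1,0.05,-0.019,0.002,-0.003,0,0],[1,0.05,-0.019,0.002,-0.003,0,0]]}}

```text
clock: 5.27
position: [0.5417, 0.1188, 0.1448]
ee_rot: [-1.152, 1.247, 1.154]
force: [-0.0, -0.7, -0.9]
width: 0.194
```

Run:
```python
from g import *
st()
s=grab("scene",4);crop(s,340,120,420,190,9,"b4")
```

```text
5.2667 tcp [0.5417 0.1188 0.1448] gp [0.5418 0.1188 0.1636] F [-0.0291 -0.7265 -0.8951] w 0.19399269959790538 
q [-0.5116  0.4106  0.2697  1.8611 -0.137   0.8909  1.3175]
[[-0.003  -0.9971  0.0766]
 [-0.001   0.0766  0.9971]
 [-1.      0.0029 -0.0012]]
```

View pics/b4.png

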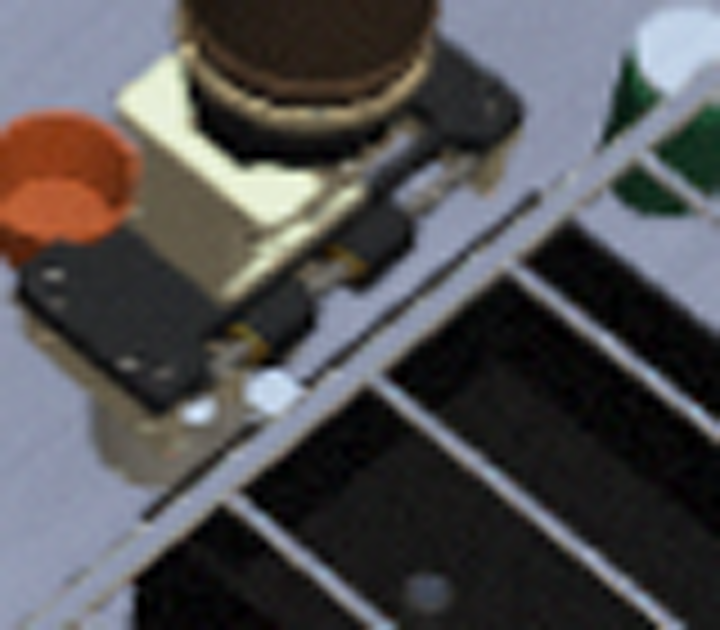

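Call:
{"op": "step_arm", "data": {"rows": [[1,0.006,0,0,0,0,0],[1,0.012,0,0,0,0,0],[1,0.016,0,0,0,0,0],[1,0.018,0,0,0,0,0],[1,0.02,0,0,0,0,0],[1,0.02,0,0,0,0,0]]}}

```text
clock: 5.82
position: [0.543, 0.1192, 0.13]
ee_rot: [-1.153, 1.245, 1.153]
force: [-0.1, 0.4, -1.1]
width: 0.192
```

Run:
```python
from g import *
st()
s=grab("scene",5);crop(s,340,120,420,190,9,"b5");print(line((lambda q:q[(q[:,1]>.14)&(q[:,1]<.26)])(plane(s,np.argwhere(np.all((cloud(s)>[.54,.03,.112])&(cloud(s)<[.62,.3,.128]),-1))[:,::-1].astype(float),.12))))
```

```text
5.8167 tcp [0.543  0.1192 0.13  ] gp [0.543  0.1192 0.1488] F [-0.131   0.3735 -1.0602] w 0.1923627048837876 
q [-0.5069  0.4292  0.2645  1.8752 -0.1446  0.8559  1.3243]
[[-0.0003 -0.9971  0.0761]
 [-0.0001  0.0761  0.9971]
 [-1.      0.0003 -0.0001]]
(array([0.0801, 0.543 ]), np.float64(0.0012344788854796278), np.float64(0.14145448355119017), np.float64(0.25988056585794506))
```

View pics/b5.png

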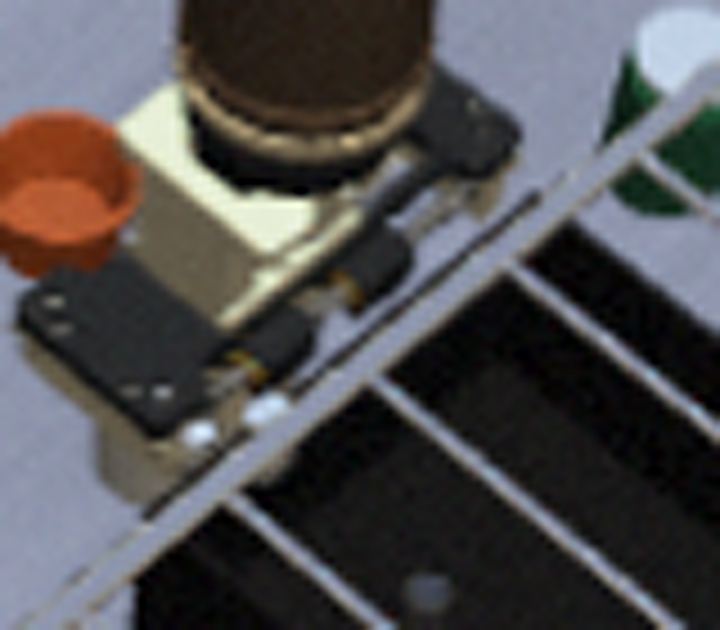

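The prong now shows inside the wall (crop 275,465), and the lip hasn't moved. Lowering the last few mm.

Call:
{"op": "step_arm", "data": {"rows": [[1,0.002,0,0,0,0,0],[1,0.004,0,0,0,0,0],[1,0.004,0,0,0,0,0],[1,0.004,0,0,0,0,0]]}}

```text
clock: 6.2
position: [0.5431, 0.1192, 0.127]
ee_rot: [-1.153, 1.244, 1.153]
force: [-0.3, -0.1, -0.7]
width: 0.192
```

Run:
```python
from g import *
st()
```

```text
6.2 tcp [0.5431 0.1192 0.127 ] gp [0.5431 0.1192 0.1458] F [-0.3167 -0.1208 -0.7062] w 0.1916387919826885 
q [-0.5059  0.4331  0.2634  1.8781 -0.1461  0.849   1.3256]
[[-0.0001 -0.9971  0.0762]
 [-0.      0.0762  0.9971]
 [-1.      0.0001 -0.    ]]
```

Call:
{"op": "step_arm", "data": {"rows": [[1,0.002,0,0,0,0,0],[1,0.003,0,0,0,0,0],[1,0.003,0,0,0,0,0]]}}

```text
clock: 6.45
position: [0.5446, 0.1194, 0.1264]
ee_rot: [-1.153, 1.241, 1.151]
force: [-2.2, -0.6, 12.8]
width: 0.199
```

Run:
```python
from g import *
st()
```

```text
6.45 tcp [0.5446 0.1194 0.1264] gp [0.5445 0.1193 0.1452] F [-2.179  -0.5796 12.7917] w 0.19932744397235466 
q [-0.505   0.4342  0.2631  1.8783 -0.1471  0.8443  1.3267]
[[ 0.0032 -0.9971  0.0764]
 [ 0.001   0.0764  0.9971]
 [-1.     -0.0031  0.0012]]
```

Seated at the expected height. Easing 1.5 mm up and releasing.

Call:
{"op": "step_arm", "data": {"rows": [[1,-0.002,0,0,0,0,0],[-0.4,-0.002,0,0,0,0,0],[-0.4,-0.002,0,0,0,0,0],[-0.4,-0.002,0,0,0,0,0],[-0.4,-0.002,0,0,0,0,0],[-0.4,-0.002,0,0,0,0,0],[-0.4,-0.002,0,0,0,0,0],[-0.4,-0.002,0,0,0,0,0],[-0.4,-0.002,0,0,0,0,0]]}}

```text
clock: 7.2
position: [0.5431, 0.1192, 0.1262]
ee_rot: [-1.153, 1.244, 1.153]
force: [-0.1, 0.3, 0.3]
width: 0.683
```

Call:
{"op": "step_arm", "data": {"rows": [[-0.4,-0.03,0,0,0,0,0],[-0.4,-0.06,0,0,0,0,0],[-0.4,-0.1,0.0,0,0,0,0],[-0.4,-0.14,0.04,0.04,0,0,0],[-0.4,-0.16,0.08,0.08,0,0,0],[-0.4,-0.16,0.12,0.12,0,0,0],[1,-0.16,0.12,0.12,0,0,0],[1,-0.16,0.12,0.12,0,0,0]]}}

```text
clock: 7.87
position: [0.4514, 0.2274, 0.2552]
ee_rot: [-1.156, 1.239, 1.16]
force: [0.5, -0.3, -0.2]
width: 0.599
```

Run:
```python
from g import *
st()
s=grab("scene",6);t=grab("top",6);crop(s,330,120,430,195,5,"a");crop(t,190,100,300,210,5,"b")
a,b=cv2.imread("pics/a.png"),cv2.imread("pics/b.png"); b=cv2.resize(b,(375,375)); a=cv2.resize(a,(425,375));cv2.imwrite("pics/ab6.png",np.hstack([a,b]))
```

```text
7.8667 tcp [0.4514 0.2274 0.2552] gp [0.4514 0.2274 0.274 ] F [ 0.4768 -0.343  -0.1878] w 0.5994184373132 
q [-0.7591  0.2112  0.2288  1.8325 -0.0564  1.1027  0.9925]
[[-0.0004 -0.9977  0.0685]
 [ 0.003   0.0685  0.9976]
 [-1.      0.0006  0.003 ]]
```

View pics/ab6.png

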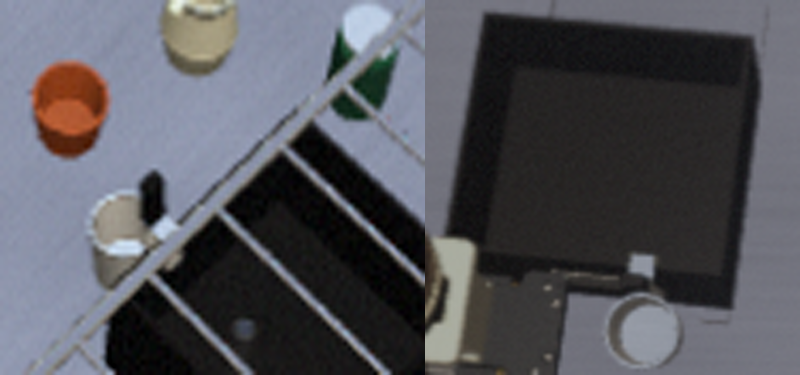

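The cup hangs on the lip: in the right picture (top camera) the hook's bright bridge crosses the wall at (642,265) and the cup is outside at (643,330). Next I'll plan the push, checking neighbouring objects.

Run:
```python
from g import *
t=load("top",0)
for n,uv,z in(("tin",(153,179),.08),("creamer",(171,229),.085),("ramekin",(223,244),.04),("jar",(491,185),.13)): print(n,plane(t,[uv],z))
go([.515,.24,.085],tgt(-.079,.52),grasp=False)
go([.505,.24,.15],tgt(-.079,.52),grasp=False)
```

```text
tin [[0.5554 0.402  0.08  ]]
creamer [[0.4179 0.3365 0.085 ]]
ramekin [[0.3877 0.2034 0.04  ]]
jar [[ 0.5473 -0.5042  0.13  ]]
row [ 0.2119 -0.074   0.0267] [ 0.0047  0.0016 -0.4961] dist 0.18084830400596372 deg 29.769261419809713
row [ 0.1307 -0.0615  0.0259] [ 0.0047  0.0016 -0.4961] dist 0.11739125523256932 deg 29.769261419809713
```

Call:
{"op": "step_arm", "data": {"rows": [[1,0.03,-0.03,0.026,0.005,0,-0.12],[1,0.06,-0.06,0.026,0.005,0,-0.24],[1,0.1,-0.0615,0.026,0.005,0,-0.36],[1,0.13,-0.0615,0.026,0.005,0,-0.496],[1,0.13,-0.0615,0.026,0.005,0,-0.496],[1,0.15,-0.065,0.026,0.005,0,-0.496],[1,0.18,-0.07,0.027,0.005,0,-0.496],[1,0.212,-0.074,0.027,0.005,0,-0.496],[1,0.212,-0.074,0.027,0.005,0,-0.496],[1,0.212,-0.074,0.027,0.005,0,-0.496],[1,0.212,-0.074,0.027,0.005,0,-0.496]]}}

```text
clock: 8.88
position: [0.5165, 0.2383, 0.0857]
ee_rot: [-1.368, 0.87, 0.754]
force: [-0.7, -0.3, 0.4]
width: 0.006
```

Run:
```python
from g import *
st()
s=grab("scene",7);crop(s,330,60,470,200,4,"b7")
for x in(.545,.575,.60,.63,.645): go([x,.24-.079*(x-.515),.085],tgt(-.079,.52),grasp=False)
```

```text
8.8833 tcp [0.5165 0.2383 0.0857] gp [0.5071 0.2391 0.102 ] F [-0.7492 -0.2913  0.4343] w 0.005979106324233524 
q [-1.2566  0.4594  0.6298  2.2981  0.8499  0.1391 -0.0662]
[[ 0.4957 -0.8645  0.0832]
 [-0.0407  0.0726  0.9965]
 [-0.8675 -0.4974  0.0008]]
row [ 0.019  -0.0301  0.0014] [-0.0046  0.0003  0.0008] dist 0.02849876478289315 deg 0.28099129859926136
row [ 0.0377 -0.0627  0.0015] [-0.0046  0.0003  0.0008] dist 0.05857069761618833 deg 0.28099129859926136
row [ 0.0533 -0.0899  0.0017] [-0.0046  0.0003  0.0008] dist 0.08364247634123402 deg 0.28099129859926136
row [ 0.072  -0.1226  0.0018] [-0.0046  0.0003  0.0008] dist 0.1137321685961813 deg 0.28099129859926136
row [ 0.0814 -0.1389  0.0019] [-0.0046  0.0003  0.0008] dist 0.12877767668015433 deg 0.28099129859926136
```

View pics/b7.png

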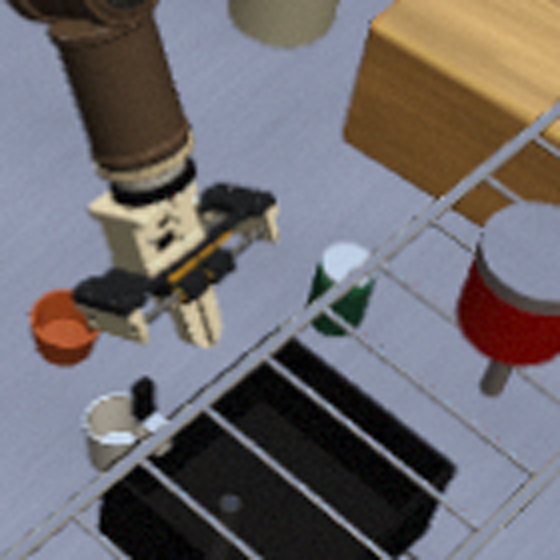

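Joint 6 is close to its limit (0.139 against 0.12), so I'll cut the lean to about 14°.

Run:
```python
from g import *
go([.515,.24,.085],tgt(-.079,.25),grasp=False)
for x in(.54,.57,.60,.63,.64): go([x,.24-.079*(x-.515),.085],tgt(-.079,.25),grasp=False)
```

```text
row [0.0003 0.0025 0.0012] [-0.0045  0.0009  0.2586] dist 0.002250859625645945 deg 15.520933882318566
row [ 0.0159 -0.0247  0.0013] [-0.0045  0.0009  0.2586] dist 0.02349213907461996 deg 15.520933882318566
row [ 0.0346 -0.0573  0.0015] [-0.0045  0.0009  0.2586] dist 0.0535570287021002 deg 15.520933882318566
row [ 0.0533 -0.0899  0.0017] [-0.0045  0.0009  0.2586] dist 0.08364247634123402 deg 15.520933882318566
row [ 0.072  -0.1226  0.0018] [-0.0045  0.0009  0.2586] dist 0.1137321685961813 deg 15.520933882318566
row [ 0.0783 -0.1334  0.0019] [-0.0045  0.0009  0.2586] dist 0.1237624741805406 deg 15.520933882318566
```

Call:
{"op": "step_arm", "data": {"rows": [[1,0,0.002,0.001,0,0,0.1],[1,0,0.002,0.001,0,0,0.2],[1,0,0.002,0.001,-0.0045,0,0.259],[1,0,0.002,0.001,-0.0045,0,0.259],[1,0.01,-0.015,0.0013,-0.0045,0,0.259],[1,0.016,-0.0247,0.0013,-0.0045,0,0.259],[1,0.016,-0.0247,0.0013,-0.0045,0,0.259]]}}

```text
clock: 9.52
position: [0.5442, 0.2369, 0.0876]
ee_rot: [-1.262, 1.064, 0.96]
force: [1.7, -0.5, 0.6]
width: 0.003
```

Run:
```python
from g import *
st()
for x in(.55,.57,.60,.62,.63,.64,.65): go([x,.24-.079*(x-.515),.085],tgt(-.079,.25),grasp=False)
```

```text
9.5167 tcp [0.5442 0.2369 0.0876] gp [0.5395 0.2372 0.1058] F [ 1.7114 -0.5045  0.6124] w 0.0027804687251673996 
q [-0.5495  0.4431 -0.0631  2.0073  0.3733  0.5215  0.5745]
[[ 0.2497 -0.9648  0.0828]
 [-0.0161  0.0814  0.9966]
 [-0.9682 -0.2502  0.0048]]
row [ 0.005  -0.0061  0.001 ] [-0.0047  0.0035  0.0028] dist 0.006376538904593974 deg 0.3913103891951245
row [ 0.0113 -0.0304  0.0011] [-0.0047  0.0035  0.0028] dist 0.025957724567835905 deg 0.3913103891951245
row [ 0.0207 -0.0668  0.0013] [-0.0047  0.0035  0.0028] dist 0.05597213404227486 deg 0.3913103891951245
row [ 0.027  -0.0911  0.0014] [-0.0047  0.0035  0.0028] dist 0.07601647851343957 deg 0.3913103891951245
row [ 0.0301 -0.1032  0.0014] [-0.0047  0.0035  0.0028] dist 0.08604179166982251 deg 0.3913103891951245
row [ 0.0332 -0.1154  0.0015] [-0.0047  0.0035  0.0028] dist 0.09606832475859074 deg 0.3913103891951245
row [ 0.0364 -0.1275  0.0015] [-0.0047  0.0035  0.0028] dist 0.10609573191269749 deg 0.3913103891951245
```

Call:
{"op": "step_arm", "data": {"rows": [[1,0.004,-0.004,0.001,0,0,0],[1,0.005,-0.008,0.001,0,0,0],[1,0.006,-0.012,0.001,0,0,0],[1,0.007,-0.016,0.001,0,0,0],[1,0.009,-0.021,0.001,0,0,0],[1,0.0105,-0.027,0.001,0,0,0],[1,0.012,-0.033,0.001,0,0,0],[1,0.0135,-0.039,0.001,0,0,0],[1,0.015,-0.045,0.001,0,0,0],[1,0.016,-0.049,0.001,0,0,0],[1,0.017,-0.052,0.001,0,0,0],[1,0.017,-0.054,0.001,0,0,0]]}}

```text
clock: 10.52
position: [0.5844, 0.2359, 0.0806]
ee_rot: [-1.268, 1.067, 0.966]
force: [-2.7, 1.6, -1.7]
width: 0.005
```

Run:
```python
from g import *
st()
for x in(.60,.61,.62,.63,.64,.65): go([x,.24-.079*(x-.515),.085],tgt(-.079,.25),grasp=False)
s=grab("scene",8);t=grab("top",8);crop(s,330,120,430,195,5,"a");crop(t,190,100,300,210,5,"b")
a,b=cv2.imread("pics/a.png"),cv2.imread("pics/b.png"); b=cv2.resize(b,(375,375)); a=cv2.resize(a,(425,375));cv2.imwrite("pics/ab8.png",np.hstack([a,b]))
```

```text
10.5167 tcp [0.5844 0.2359 0.0806] gp [0.5798 0.2362 0.0988] F [-2.7445  1.642  -1.7124] w 0.00454390564368472 
q [-0.4989  0.5007 -0.0757  1.9211  0.3574  0.5485  0.6423]
[[ 0.2447 -0.9665  0.0769]
 [-0.0191  0.0744  0.997 ]
 [-0.9694 -0.2455 -0.0003]]
row [-0.0005 -0.0205 -0.0017] [ 0.002   0.0002 -0.0019] dist 0.01644607593291234 deg 0.1646681699305725
row [ 0.0026 -0.0326 -0.0017] [ 0.002   0.0002 -0.0019] dist 0.02622684539769787 deg 0.1646681699305725
row [ 0.0057 -0.0448 -0.0018] [ 0.002   0.0002 -0.0019] dist 0.03614511897114705 deg 0.1646681699305725
row [ 0.0087 -0.0569 -0.0018] [ 0.002   0.0002 -0.0019] dist 0.04611225467662585 deg 0.1646681699305725
row [ 0.0118 -0.0691 -0.0018] [ 0.002   0.0002 -0.0019] dist 0.05610221597482254 deg 0.1646681699305725
row [ 0.0149 -0.0813 -0.0018] [ 0.002   0.0002 -0.0019] dist 0.06610465523099913 deg 0.1646681699305725
```

View pics/ab8.png

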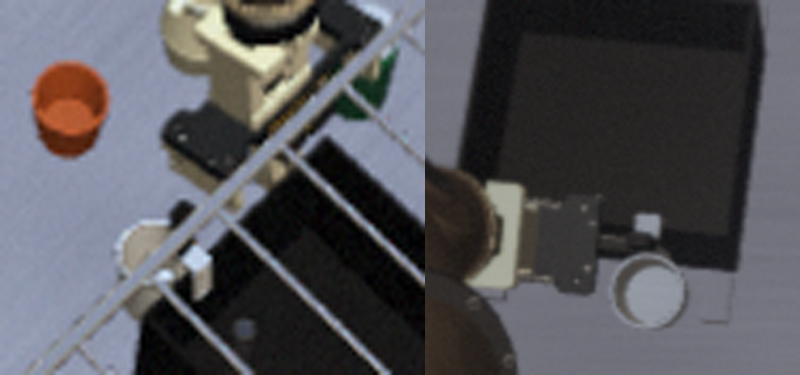

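The bin is sliding and the cup still hangs (right picture, hook at (647,224)). Continuing.

Call:
{"op": "step_arm", "data": {"rows": [[1,0,-0.005,-0.001,0,0,0],[1,0,-0.01,-0.001,0,0,0],[1,0,-0.016,-0.001,0,0,0],[1,0.001,-0.022,-0.001,0,0,0],[1,0.002,-0.028,-0.001,0,0,0],[1,0.003,-0.034,-0.001,0,0,0],[1,0.004,-0.039,-0.001,0,0,0],[1,0.005,-0.043,-0.001,0,0,0],[1,0.006,-0.046,-0.001,0,0,0],[1,0.007,-0.049,-0.001,0,0,0],[1,0.007,-0.051,-0.001,0,0,0],[1,0.007,-0.051,-0.001,0,0,0]]}}

```text
clock: 11.62
position: [0.6254, 0.2317, 0.0856]
ee_rot: [-1.268, 1.067, 0.966]
force: [-1.7, -1.3, -0.7]
width: 0.006
```

Run:
```python
from g import *
st()
for x in(.63,.635,.64,.65,.66): go([x,.234-.079*(x-.625),.085],tgt(-.079,.25),grasp=False)
```

```text
11.6167 tcp [0.6254 0.2317 0.0856] gp [0.6208 0.232  0.1038] F [-1.6639 -1.3134 -0.6501] w 0.005683178748905584 
q [-0.4467  0.5397 -0.0914  1.8286  0.337   0.594   0.7101]
[[ 0.2454 -0.9663  0.0772]
 [-0.0193  0.0747  0.997 ]
 [-0.9692 -0.2462 -0.0003]]
row [ 0.0021 -0.0052  0.0028] [ 0.0017  0.0002 -0.0012] dist 0.0050482624887190726 deg 0.12458584224478916
row [ 0.0036 -0.0113  0.0028] [ 0.0017  0.0002 -0.0012] dist 0.009770368448354627 deg 0.12458584224478916
row [ 0.0051 -0.0174  0.0028] [ 0.0017  0.0002 -0.0012] dist 0.014688338744670865 deg 0.12458584224478916
row [ 0.0082 -0.0296  0.0028] [ 0.0017  0.0002 -0.0012] dist 0.024642602054194496 deg 0.12458584224478916
row [ 0.0113 -0.0417  0.0028] [ 0.0017  0.0002 -0.0012] dist 0.03464125541784798 deg 0.12458584224478916
```

Call:
{"op": "step_arm", "data": {"rows": [[1,0.001,-0.004,0,0,0,0],[1,0.002,-0.008,0,0,0,0],[1,0.003,-0.012,0,0,0,0],[1,0.004,-0.015,0,0,0,0],[1,0.0045,-0.017,0,0,0,0],[1,0.005,-0.019,0,0,0,0]]}}

```text
clock: 12.12
position: [0.6409, 0.2306, 0.0854]
ee_rot: [-1.268, 1.067, 0.966]
force: [-3.6, -2.0, 0.6]
width: 0.005
```

Call:
{"op": "step_arm", "data": {"rows": [[1,0.0005,-0.002,0,0,0,0],[1,0.0008,-0.003,0,0,0,0]]}}

```text
clock: 12.28
position: [0.6418, 0.2306, 0.085]
ee_rot: [-1.267, 1.069, 0.968]
force: [-13.0, -1.8, 8.0]
width: 0.007
```

Call:
{"op": "step_arm", "data": {"rows": [[1,0.0005,-0.002,0,0,0,0],[1,0.0008,-0.003,0,0,0,0]]}}

```text
clock: 12.45
position: [0.642, 0.2307, 0.0846]
ee_rot: [-1.267, 1.072, 0.97]
force: [-21.4, -2.3, 14.4]
width: 0.005
```

The stop is reached at x=0.642, as predicted, with force climbing to 21 N. Backing off.

Call:
{"op": "step_arm", "data": {"rows": [[1,-0.001,0.005,0,0,0,0],[1,-0.005,0.02,0,0,0,0],[1,-0.012,0.045,0,0,0,0],[1,-0.022,0.08,0,0,0,0],[1,-0.03,0.11,0,0,0,0],[1,-0.06,0.14,0,0,0,0],[1,-0.1,0.16,0,0,0,0],[1,-0.15,0.17,0,0,0,0],[-1,-0.2,0.17,0,0,0,0.1],[-1,-0.2,0.17,0,0,0,0.2],[-1,-0.2,0.17,0,0,0,0.24],[-1,-0.2,0.17,0,0,0,0.24]]}}

```text
clock: 13.45
position: [0.4782, 0.2434, 0.2082]
ee_rot: [-1.148, 1.245, 1.152]
force: [0.7, -0.6, -0.3]
width: 0.249
```

Run:
```python
from g import *
st()
s=grab("scene",9);t=grab("top",9);crop(s,330,120,430,195,5,"a");crop(t,190,70,320,200,5,"b")
a,b=cv2.imread("pics/a.png"),cv2.imread("pics/b.png"); b=cv2.resize(b,(375,375)); a=cv2.resize(a,(425,375));cv2.imwrite("pics/ab9.png",np.hstack([a,b]))
for d in(s,t):
  P=cloud(d);m=np.all((P>[.62,.03,.112])&(P<[.69,.3,.128]),-1); q=plane(d,np.argwhere(m)[:,::-1].astype(float),.12); print(line(q[(q[:,1]>.14)&(q[:,1]<.26)]))
# tag remeasure
for d in(s,t):
    P=cloud(d)
    loc=np.all((P[...,:2]>[.44,-.4])&(P[...,:2]<[.56,-.28]),-1)
    m=loc&(P[...,2]>.106)&(P[...,2]<.13); q=plane(d,np.argwhere(m)[:,::-1].astype(float),.116); print("ridge",q.mean(0),cv2.minAreaRect((q[:,:2]*1000).astype(np.float32)))
go([.4975,-.3367,.25],tgt(.166,0))
```

```text
13.45 tcp [0.4782 0.2434 0.2082] gp [0.4782 0.2433 0.227 ] F [ 0.666  -0.6339 -0.342 ] w 0.24945565093000707 
q [-0.4471  0.3178 -0.1568  1.8041  0.0545  1.0233  0.8663]
[[-0.0007 -0.9968  0.08  ]
 [ 0.0023  0.08    0.9968]
 [-1.      0.0009  0.0022]]
(array([0.085 , 0.6352]), np.float64(0.0020186998110355166), np.float64(0.14099655393442134), np.float64(0.2579535196954288))
(array([0.0888, 0.6338]), np.float64(0.0021423706852458464), np.float64(0.14107937859001046), np.float64(0.25887324832675473))
ridge [ 0.4997 -0.338   0.116 ] ((500.4508361816406, -337.7412414550781), (17.196542739868164, 44.91006088256836), 9.607704162597656)
ridge [ 0.4949 -0.335   0.116 ] ((495.0082702636719, -334.72442626953125), (14.94778823852539, 46.21237564086914), 9.466261863708496)
row [-0.0307 -0.0837 -0.7208] [-0.2328 -0.     -0.0011] dist 0.5810700809941957 deg 13.969365997241447
```

View pics/ab9.png

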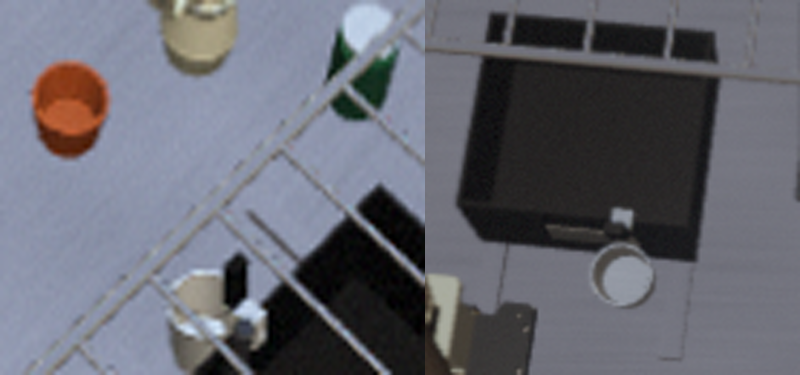

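Bin home: the lip moved 92 mm and now stands about 28 mm ahead of the rod (30 mm expected). The cup still hangs on the lip (right picture, hook at (622,217)). Checking the pestle height and planning the tag grasp.

Run:
```python
from g import *
t=load("top",9);s=load("scene",9)
for d in(t,s):
    P=cloud(d); m=np.all((P>[.44,-.27,.05])&(P<[.6,-.13,.25]),-1); p=P[m]; p=p[p[:,2]<.2]; print(p.max(0),p.min(0),p[p[:,2]>.08].mean(0) if (p[:,2]>.08).any() else None)
yaw=.166;ax=np.array([np.cos(yaw),np.sin(yaw),0]);c=np.array([.4975,-.3367,0])
go([.46,-.05,.28],tgt(0,.25),grasp=False)
print(c+.005*ax)
go(c+.005*ax+[0,0,.20],tgt(yaw,.5),grasp=False)
```

```text
[ 0.545  -0.1633  0.0935] [ 0.4697 -0.2376  0.0501] [ 0.5304 -0.2162  0.0878]
[ 0.547  -0.1624  0.0937] [ 0.4706 -0.2369  0.0506] [ 0.5362 -0.2165  0.0869]
row [-0.0917 -0.0091 -0.3672] [-0.0739 -0.0094 -0.2397] dist 0.30286991683670095 deg 15.061004413413018
[ 0.5024 -0.3359  0.    ]
row [ 0.0083 -0.0898 -0.7193] [-0.2279 -0.0582 -0.4762] dist 0.5799694394231987 deg 31.86782423231743
```

Call:
{"op": "step_arm", "data": {"rows": [[-1,-0.05,-0.01,-0.04,0,0,0],[-1,-0.07,-0.02,-0.09,-0.02,0,-0.05],[-1,-0.07,-0.02,-0.14,-0.05,-0.01,-0.1],[-1,-0.07,-0.03,-0.19,-0.08,-0.02,-0.15],[-1,-0.07,-0.04,-0.24,-0.1,-0.02,-0.2],[-1,-0.07,-0.05,-0.29,-0.12,-0.03,-0.25],[-1,-0.07,-0.06,-0.34,-0.14,-0.03,-0.3],[-1,-0.07,-0.07,-0.39,-0.16,-0.04,-0.35],[-1,-0.07,-0.08,-0.44,-0.18,-0.05,-0.4],[-1,-0.06,-0.09,-0.49,-0.2,-0.05,-0.45],[-1,-0.05,-0.09,-0.54,-0.228,-0.058,-0.476],[-1,-0.04,-0.09,-0.59,-0.228,-0.058,-0.476]]}}

```text
clock: 14.55
position: [0.5115, -0.172, 0.2485]
ee_rot: [-1.487, 0.727, 0.966]
force: [1.5, 1.1, -1.1]
width: 0.999
```

Run:
```python
from g import *
st()
go([.5024,-.3359,.20],tgt(.166,.5),grasp=False)
```

```text
14.55 tcp [ 0.5115 -0.172   0.2485] gp [ 0.5027 -0.1735  0.265 ] F [ 1.4951  1.0534 -1.1018] w 0.9991371760863799 
q [ 0.2277  0.073   0.1865  2.1342 -0.5256  0.5759  2.5418]
[[ 0.4674 -0.8682 -0.1668]
 [ 0.0802 -0.1462  0.986 ]
 [-0.8804 -0.4742  0.0013]]
row [ 0.0316  0.0685 -0.2002] [ 0.0007  0.0018 -0.0057] dist 0.17119831529202081 deg 0.35785142814136883
```

Joint 7 is at 2.54 of 2.74, so I'll take the tag with the tool half-turned about its own axis.

Call:
{"op": "step_arm", "data": {"rows": [[-1,0,0,0,1,0,0],[-1,0,0,0,1,0,0],[-1,0,0,0,1,0,0],[-1,0,0,0,1,0,0],[-1,0,0,0,1,0,0],[-1,0,0,0,1,0,0],[-1,0,0,0,1,0,0],[-1,0,0,0,1,0,0],[-1,0,0,0,1,0,0]]}}

```text
clock: 15.3
position: [0.5117, -0.1715, 0.2482]
ee_rot: [-0.551, 1.017, 0.426]
force: [0.4, -0.3, -0.3]
width: 0.997
```

Call:
{"op": "step_arm", "data": {"rows": [[-1,0,0,0,1,0,0],[-1,0,0,0,1,0,0],[-1,0,0,0,1,0,0],[-1,0,0,0,1,0,0],[-1,0,0,0,1,0,0],[-1,0,0,0,1,0,0],[-1,0,0,0,1,0,0],[-1,0,0,0,1,0,0],[-1,0,0,0,1,0,0]]}}

```text
clock: 16.05
position: [0.5117, -0.1716, 0.2482]
ee_rot: [0.39, 1.086, -0.138]
force: [0.0, -1.1, -0.2]
width: 1.001
```

Run:
```python
from g import *
st()
go([.5024,-.3359,.20],tgt(.166,.5,-1),grasp=False)
```

```text
16.05 tcp [ 0.5117 -0.1716  0.2482] gp [ 0.5029 -0.1731  0.2648] F [ 0.0073 -1.1376 -0.2342] w 1.0014327033068082 
q [ 0.0691  0.0678  0.3549  2.143  -0.5426  0.5835  0.4568]
[[ 0.4651  0.2982  0.8335]
 [ 0.0797  0.9236 -0.3749]
 [-0.8817  0.2409  0.4058]]
row [ 0.0313 -0.2077  0.0429] [ 0.9917 -0.0058  0.0065] dist 0.17151117462564602 deg 59.50238722284283
```

Call:
{"op": "step_arm", "data": {"rows": [[-1,0,-0.03,0.006,0.992,-0.006,0.006],[-1,0,-0.06,0.012,0.992,-0.006,0.006],[-1,0,-0.09,0.018,0.992,-0.006,0.006],[-1,0,-0.12,0.024,0.992,-0.006,0.006],[-1,0,-0.15,0.03,0.992,-0.006,0.006],[-1,0.01,-0.18,0.036,0.992,-0.006,0.006],[-1,0.02,-0.2077,0.043,0.992,-0.006,0.006],[-1,0.0313,-0.2077,0.043,0.992,-0.006,0.006],[-1,0.0313,-0.2077,0.043,0.992,-0.006,0.006],[-1,0.0313,-0.2077,0.043,0.992,-0.006,0.006]]}}

```text
clock: 16.88
position: [0.5034, -0.336, 0.1995]
ee_rot: [1.313, 0.94, -0.706]
force: [0.2, 0.4, -0.1]
width: 0.996
```

Run:
```python
from g import *
st()
go([.5024,-.3359,.091],tgt(.166,.5,-1),grasp=False)
s=grab("scene",10);t=grab("top",10);crop(s,220,190,320,290,4,"a");crop(t,380,150,480,250,4,"b")
cv2.imwrite("pics/ab10.png",np.hstack([cv2.imread("pics/a.png"),cv2.imread("pics/b.png")]))
```

```text
16.8833 tcp [ 0.5034 -0.336   0.1995] gp [ 0.4945 -0.3375  0.216 ] F [ 0.2268  0.4264 -0.0527] w 0.9955817638617613 
q [ 0.2898  0.3235  0.5616  2.0158 -0.9037  0.7637  0.0512]
[[ 0.4705  0.8661  0.1686]
 [ 0.0796  0.1487 -0.9857]
 [-0.8788  0.4772  0.001 ]]
row [ 0.1186 -0.0658 -0.0004] [ 0.0033 -0.0007  0.0025] dist 0.10849421701605588 deg 0.2531650878347324
```

View pics/ab10.png

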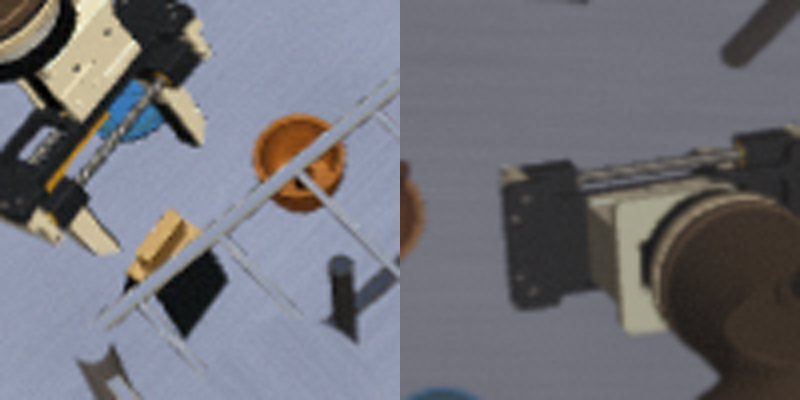

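Scene view: the fingers are centred over the ridge and the tag is undisturbed. Descending.

Call:
{"op": "step_arm", "data": {"rows": [[-1,0.04,-0.022,0,0,0,0],[-1,0.08,-0.044,0,0,0,0],[-1,0.1,-0.055,0,0.003,0,0.002],[-1,0.1186,-0.066,0,0.003,0,0.002],[-1,0.1186,-0.066,0,0.003,0,0.002],[-1,0.1186,-0.066,0,0.003,0,0.002]]}}

```text
clock: 17.48
position: [0.503, -0.3371, 0.0924]
ee_rot: [1.314, 0.937, -0.703]
force: [0.7, 0.7, 0.5]
width: 0.998
```

Run:
```python
from g import *
st()
s=grab("scene",11);crop(s,220,190,320,290,6,"a11")
```

```text
17.4833 tcp [ 0.503  -0.3371  0.0924] gp [ 0.4941 -0.3386  0.1089] F [0.6752 0.6581 0.4657] w 0.9981186965748362 
q [ 0.426   0.486   0.4116  2.1081 -1.2166  0.6282  0.4052]
[[ 0.474   0.8643  0.1684]
 [ 0.0801  0.1481 -0.9857]
 [-0.8769  0.4807  0.001 ]]
```

View pics/a11.png

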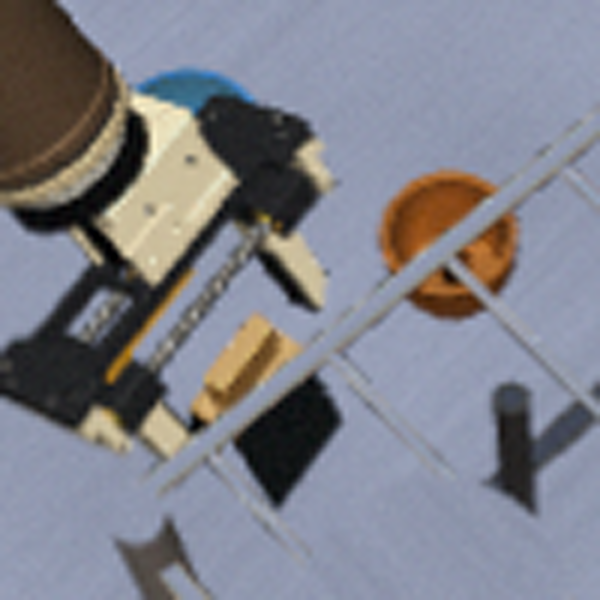

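Call:
{"op": "step_arm", "data": {"rows": [[1,0.001,0,0,0,0,0],[1,0.001,0,0,0,0,0],[1,0.001,0,0,0,0,0],[1,0.001,0,0,0,0,0],[1,0.001,0,0,0,0,0],[1,0.001,0,0,0,0,0],[1,0.001,0,0,0,0,0],[1,0.001,0,0,0,0,0],[1,0.001,0,0,0,0,0],[1,0.001,0,0,0,0,0],[1,0.001,0,0,0,0,0],[1,0.001,0,0,0,0,0]], "newtons": 30}}

```text
clock: 18.53
position: [0.5037, -0.3376, 0.0919]
ee_rot: [1.315, 0.935, -0.703]
force: [0.2, 0.7, 0.9]
width: 0.478
```

Call:
{"op": "step_arm", "data": {"rows": [[1,0,0,0,0,0,0],[1,0,0,0,0,0,0],[1,0,0,0,0,0,0],[1,0,0,0,0,0,0]]}}

```text
clock: 18.87
position: [0.5037, -0.3376, 0.0919]
ee_rot: [1.315, 0.935, -0.703]
force: [0.2, -0.4, -0.4]
width: 0.475
```

Run:
```python
from g import *
st()
s=grab("scene",12);crop(s,220,190,320,290,6,"a12")
```

```text
18.8667 tcp [ 0.5037 -0.3376  0.0919] gp [ 0.4948 -0.3391  0.1084] F [ 0.2357 -0.4379 -0.4242] w 0.47535615667240444 
q [ 0.4269  0.4876  0.4103  2.1076 -1.2207  0.627   0.4081]
[[ 0.475   0.8639  0.1674]
 [ 0.0793  0.1475 -0.9859]
 [-0.8764  0.4816  0.0015]]
```

View pics/a12.png

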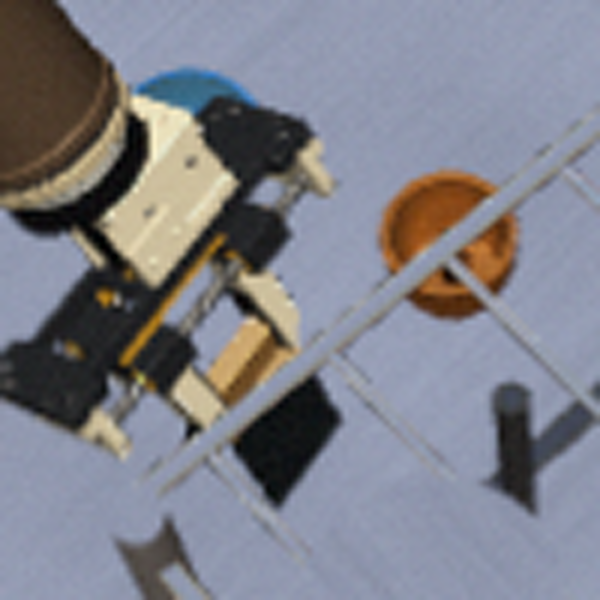

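Width 0.475 × 92 mm = 43.7 mm, so the ridge is gripped. Now I'll plan the carry, tilting the tag a little extra for the approach so the hand clears the front rod.

```bash
cat >> g.py <<'E'
OFF=np.array([.006,0,-.0071]); L0=.5025
def tag(ridge,yaw,tilt,flip=-1):
    x=np.array([np.cos(yaw),np.sin(yaw),0]); y=np.array([-np.sin(yaw),np.cos(yaw),0])
    # tag own rotation: tilt moves bottom forward
    zt=np.array([0,0,1.])*np.cos(tilt)-x*np.sin(tilt); xt=np.cross(y,zt)
    Rt=tgt(yaw,L0+tilt,flip); tcp=np.array(ridge)+xt*OFF[0]+zt*OFF[2]
    print("tcp",tcp,end=" "); go(tcp,Rt,grasp=False)
E
python3 - <<'E'
from g import *
tag([.4975,-.337,.099],.166,0)
tag([.4975,-.337,.26],.166,0)
tag([.60,-.23,.265],-.079,.14)
tag([.6574-.0138,-.195,.258],-.079,.14)
E
```

```text
tcp [ 0.5034 -0.336   0.0919] row [-0.0001 -0.0001 -0.002 ] [0.0026 0.0002 0.0001] dist 0.00158310071869906 deg 0.15858629591449258
tcp [ 0.5034 -0.336   0.2529] row [-0.1765  0.0969 -0.0017] [0.0026 0.0002 0.0001] dist 0.16103875439800508 deg 0.15858629591449258
tcp [ 0.6069 -0.2305  0.2588] row [-0.111   0.2316 -0.11  ] [ 0.1995 -0.1268  0.1329] dist 0.22352206177285516 deg 16.270201724630883
tcp [ 0.6505 -0.1955  0.2518] row [-0.074   0.2809 -0.144 ] [ 0.1995 -0.1268  0.1329] dist 0.25939648244969876 deg 16.270201724630883
```

Call:
{"op": "step_arm", "data": {"rows": [[1,-0.03,0.016,0,0,0,0],[1,-0.07,0.038,0,0,0,0],[1,-0.11,0.06,0,0,0,0],[1,-0.15,0.08,0,0,0,0],[1,-0.1765,0.097,-0.002,0,0,0],[1,-0.16,0.13,-0.03,0.05,-0.03,0.03],[1,-0.14,0.165,-0.06,0.1,-0.06,0.06],[1,-0.125,0.2,-0.09,0.15,-0.1,0.1],[1,-0.111,0.2316,-0.11,0.2,-0.127,0.133],[1,-0.111,0.2316,-0.11,0.2,-0.127,0.133],[1,-0.111,0.2316,-0.11,0.2,-0.127,0.133],[1,-0.111,0.2316,-0.11,0.2,-0.127,0.133]]}}

```text
clock: 19.92
position: [0.6064, -0.2307, 0.2585]
ee_rot: [1.482, 0.671, -0.786]
force: [-0.4, -1.9, -1.4]
width: 0.474
```

Run:
```python
from g import *
st()
tag([.6574-.0138,-.195,.258],-.079,.14)
s=grab("scene",13);t=grab("top",13);crop(s,250,150,400,290,3,"a");crop(t,320,60,460,200,3,"b")
cv2.imwrite("pics/ab13.png",np.hstack([cv2.resize(cv2.imread("pics/a.png"),(400,400)),cv2.resize(cv2.imread("pics/b.png"),(400,400))]))
```

```text
19.9167 tcp [ 0.6064 -0.2307  0.2585] gp [ 0.5952 -0.2298  0.2736] F [-0.4166 -1.9384 -1.3924] w 0.4740310239689509 
q [-0.0852  0.1848  0.5509  2.089  -0.8575  0.4042 -0.5036]
[[ 0.5967  0.7986 -0.079 ]
 [-0.0474 -0.0631 -0.9969]
 [-0.8011  0.5986  0.0002]]
tcp [ 0.6505 -0.1955  0.2518] row [ 0.0375  0.0362 -0.0482] [0.0001 0.0002 0.0008] dist 0.05680227597953899 deg 0.04754758475645762
```

View pics/ab13.png

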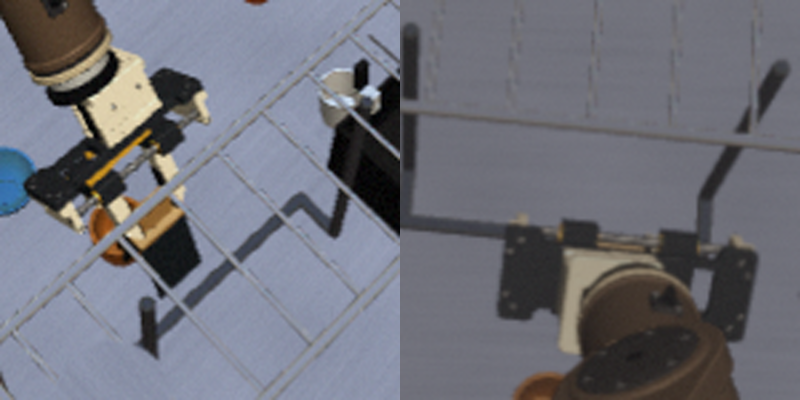

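Scene view: the tag is held upright with a slight tilt, and the hand is in front of the rod. Moving over the bar.

Call:
{"op": "step_arm", "data": {"rows": [[1,0.008,0.007,-0.01,0,0,0],[1,0.015,0.014,-0.019,0,0,0],[1,0.023,0.022,-0.029,0,0,0],[1,0.03,0.029,-0.039,0,0,0],[1,0.0375,0.036,-0.048,0,0,0],[1,0.0375,0.036,-0.048,0,0,0],[1,0.0375,0.036,-0.048,0,0,0]]}}

```text
clock: 20.6
position: [0.6514, -0.1945, 0.2516]
ee_rot: [1.481, 0.671, -0.785]
force: [-0.7, -0.0, -2.5]
width: 0.476
```

Run:
```python
from g import *
st()
s=grab("scene",14);t=grab("top",14);crop(s,270,150,370,250,4,"a");crop(t,330,90,430,190,4,"b")
cv2.imwrite("pics/ab14.png",np.hstack([cv2.imread("pics/a.png"),cv2.imread("pics/b.png")]))
# plate/ridge measurement in scene: wood coloured
im=cv2.cvtColor(s["pixels"],cv2.COLOR_RGB2HSV); P=cloud(s)
m=np.all((P>[.58,-.25,.2])&(P<[.72,-.14,.3]),-1)&(im[...,1]>110)&(im[...,0]<25); print(m.sum(),P[m].mean(0),P[m].min(0),P[m].max(0))
# dark panel pts
m=np.all((P>[.58,-.25,.14])&(P<[.75,-.14,.24]),-1)&(im[...,2]<60); p=P[m]; print(len(p)); 
for z in(.15,.17,.19,.21,.23):
    k=abs(p[:,2]-z)<.008; 
    if k.sum(): print(z,k.sum(),np.median(p[k],0), (p[k]+0)[:, 0].min(),p[k][:,0].max())
```

```text
20.6 tcp [ 0.6514 -0.1945  0.2516] gp [ 0.6402 -0.1936  0.2666] F [-0.7367 -0.0292 -2.5019] w 0.4762376334946046 
q [-0.175   0.2412  0.5494  2.0451 -0.8382  0.3658 -0.6127]
[[ 0.5969  0.7986 -0.0776]
 [-0.0467 -0.062  -0.997 ]
 [-0.801   0.5987  0.0003]]
183 [ 0.651  -0.193   0.2544] [ 0.6342 -0.2242  0.2008] [ 0.6633 -0.1672  0.2777]
291
0.17 47 [ 0.684  -0.2067  0.1742] 0.6247520707592085 0.6889682509987651
0.19 72 [ 0.6778 -0.2042  0.1904] 0.6283295995009572 0.686209656241556
0.21 72 [ 0.6702 -0.2007  0.2098] 0.6303610446145247 0.6757915334195136
0.23 54 [ 0.6635 -0.2024  0.2285] 0.6343276267980971 0.6680902732959906
```

View pics/ab14.png

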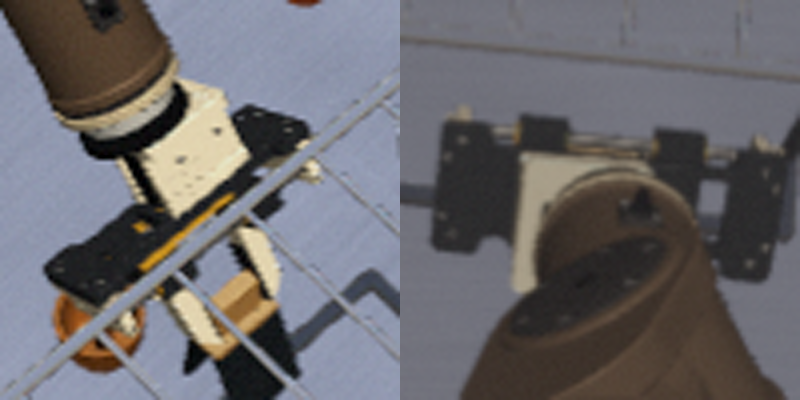

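Run:
```python
from g import *
for z,t in((.245,.14),(.225,.11),(.205,.08),(.19,.05),(.178,.025),(.168,0.)): tag([.6574-(z-.13)*np.tan(t)+ .079*.001,-.195,z],-.079,t)
```

```text
tcp [ 0.6482 -0.1955  0.2388] row [ 0.0113 -0.0122 -0.0002] [-0.0007  0.0007  0.0002] dist 0.013335604576164587 deg 0.06090140840666147
tcp [ 0.6537 -0.1955  0.2186] row [ 0.0357 -0.0219 -0.0008] [-0.0007  0.0007 -0.0285] dist 0.033467587016902015 deg 1.7105218928201158
tcp [ 0.658  -0.1955  0.1984] row [ 0.0591 -0.0327 -0.0012] [-0.0007  0.0007 -0.0571] dist 0.054030848241584474 deg 3.4288645638152015
tcp [ 0.6608 -0.1955  0.1832] row [ 0.0764 -0.0413 -0.0015] [-0.0007  0.0007 -0.0858] dist 0.06946948916684696 deg 5.147561571745576
tcp [ 0.6624 -0.1955  0.1711] row [ 0.0898 -0.0488 -0.0017] [-0.0007  0.0007 -0.1097] dist 0.08173379436293293 deg 6.579879436530646
tcp [ 0.6635 -0.1955  0.1609] row [ 0.1007 -0.0553 -0.0018] [-0.0007  0.0007 -0.1335] dist 0.0919284301411215 deg 8.012224673805063
```

Call:
{"op": "step_arm", "data": {"rows": [[1,0.011,-0.012,0,0,0,0],[1,0.024,-0.017,-0.001,0,0,-0.014],[1,0.036,-0.022,-0.001,0,0,-0.0285],[1,0.048,-0.027,-0.001,0,0,-0.043],[1,0.059,-0.033,-0.001,0,0,-0.057],[1,0.059,-0.033,-0.001,0,0,-0.057]]}}

```text
clock: 21.2
position: [0.6582, -0.1949, 0.1961]
ee_rot: [1.466, 0.72, -0.833]
force: [0.1, 0.3, -2.8]
width: 0.472
```

Run:
```python
from g import *
st()
for z,t in((.19,.05),(.178,.025),(.168,0.),(.163,0)): tag([.6574-(z-.13)*np.tan(t),-.195,z],-.079,t)
s=grab("scene",15);crop(s,270,150,370,250,6,"a15")
```

```text
21.2 tcp [ 0.6582 -0.1949  0.1961] gp [ 0.6479 -0.1941  0.2118] F [ 0.0605  0.2954 -2.7515] w 0.4719032062484358 
q [-0.1165  0.3408  0.4891  2.0372 -0.9192  0.3536 -0.5426]
[[ 0.5455  0.8344 -0.0789]
 [-0.0432 -0.066  -0.9969]
 [-0.837   0.5473  0.0001]]
tcp [ 0.6607 -0.1955  0.1832] row [ 0.0152 -0.0061  0.0005] [ 0.0001  0.     -0.0254] dist 0.0131480957875884 deg 1.522988732287539
tcp [ 0.6624 -0.1955  0.1711] row [ 0.0291 -0.0127  0.0004] [ 0.0001  0.     -0.0493] dist 0.025393996870718496 deg 2.9553790862509284
tcp [ 0.6634 -0.1955  0.1609] row [ 0.0404 -0.0186  0.0002] [ 0.0001  0.     -0.0731] dist 0.035580345416715745 deg 4.387772138914232
tcp [ 0.6634 -0.1955  0.1559] row [ 0.0456 -0.022   0.0002] [ 0.0001  0.     -0.0731] dist 0.04053268481191748 deg 4.387772138914232
```

View pics/a15.png

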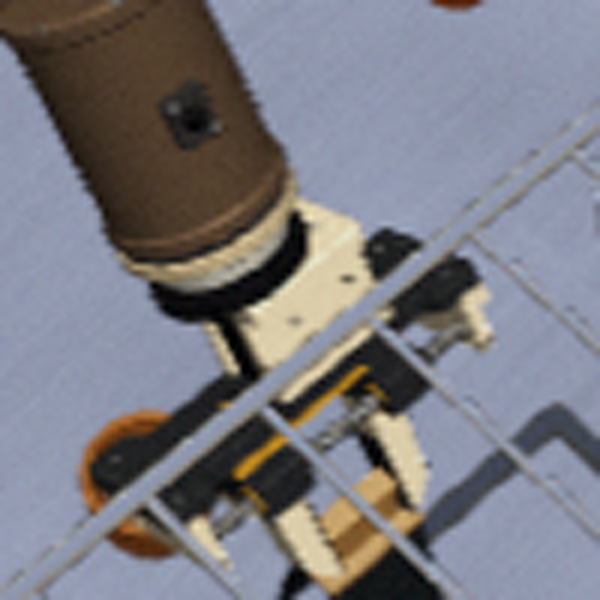

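No contact (force near zero), and the panel is beyond the bar. Continuing down slowly.

Call:
{"op": "step_arm", "data": {"rows": [[1,0.008,-0.003,0,0,0,-0.013],[1,0.015,-0.006,0,0,0,-0.025],[1,0.022,-0.009,0,0,0,-0.037],[1,0.029,-0.0127,0,0,0,-0.049],[1,0.034,-0.0155,0,0,0,-0.06],[1,0.034,-0.0155,0,0,0,-0.06]]}}

```text
clock: 21.75
position: [0.6627, -0.1953, 0.1678]
ee_rot: [1.451, 0.768, -0.88]
force: [-0.0, 0.4, -2.2]
width: 0.482
```

Run:
```python
from g import *
st()
for z,t in((.172,0.),(.167,0.),(.163,0),(.159,0)): tag([.6574-(z-.13)*np.tan(t),-.195,z],-.079,t)
```

```text
21.75 tcp [ 0.6627 -0.1953  0.1678] gp [ 0.6535 -0.1945  0.1841] F [-0.0305  0.3511 -2.1947] w 0.48150135376781517 
q [-0.1335  0.4059  0.5175  2.0032 -0.8885  0.3953 -0.5851]
[[ 0.4935  0.8661 -0.0789]
 [-0.0391 -0.0685 -0.9969]
 [-0.8688  0.4951  0.0001]]
tcp [ 0.6634 -0.1955  0.1649] row [ 0.0035 -0.0011  0.0002] [ 0.      0.     -0.0147] dist 0.002960582739122597 deg 0.8839690591455716
tcp [ 0.6634 -0.1955  0.1599] row [ 0.009  -0.0042  0.0002] [ 0.      0.     -0.0147] dist 0.007911149665039769 deg 0.8839690591455716
tcp [ 0.6634 -0.1955  0.1559] row [ 0.0133 -0.0066  0.0002] [ 0.      0.     -0.0147] dist 0.011901398242082046 deg 0.8839690591455716
tcp [ 0.6634 -0.1955  0.1519] row [ 0.0177 -0.0091  0.0002] [ 0.      0.     -0.0147] dist 0.01589654903463668 deg 0.8839690591455716
```

Call:
{"op": "step_arm", "data": {"rows": [[1,0.0035,-0.001,0,0,0,-0.0147],[1,0.006,-0.003,0,0,0,-0.0147],[1,0.009,-0.004,0,0,0,-0.0147],[1,0.009,-0.004,0,0,0,-0.0147]]}}

```text
clock: 22.08
position: [0.6633, -0.1956, 0.1606]
ee_rot: [1.447, 0.778, -0.891]
force: [0.3, 0.1, -2.2]
width: 0.476
```

Call:
{"op": "step_arm", "data": {"rows": [[1,0.002,-0.001,0,0,0,0],[1,0.004,-0.002,0,0,0,0],[1,0.004,-0.002,0,0,0,0]]}}

```text
clock: 22.33
position: [0.6634, -0.1957, 0.1572]
ee_rot: [1.447, 0.778, -0.891]
force: [0.3, -0.0, -1.9]
width: 0.472
```

Call:
{"op": "step_arm", "data": {"rows": [[1,0.002,-0.001,0,0,0,0],[1,0.0035,-0.002,0,0,0,0],[1,0.0035,-0.002,0,0,0,0]]}}

```text
clock: 22.58
position: [0.6634, -0.1957, 0.154]
ee_rot: [1.447, 0.778, -0.891]
force: [-0.8, -0.3, -1.7]
width: 0.48
```

Call:
{"op": "step_arm", "data": {"rows": [[1,0.0015,-0.001,0,0,0,0],[1,0.0015,-0.001,0,0,0,0]]}}

```text
clock: 22.75
position: [0.6638, -0.1958, 0.1532]
ee_rot: [1.448, 0.777, -0.89]
force: [-0.4, 0.4, 0.1]
width: 0.475
```

Run:
```python
from g import *
st()
s=grab("scene",16);t=grab("top",16);crop(s,270,150,370,250,4,"a");crop(t,330,90,430,190,4,"b")
cv2.imwrite("pics/ab16.png",np.hstack([cv2.imread("pics/a.png"),cv2.imread("pics/b.png")]))
```

```text
22.75 tcp [ 0.6638 -0.1958  0.1532] gp [ 0.6547 -0.1951  0.1696] F [-0.404   0.4056  0.1291] w 0.47468390488291623 
q [-0.1151  0.4297  0.4961  2.0022 -0.9088  0.3856 -0.5665]
[[ 0.4827  0.8721 -0.0796]
 [-0.0386 -0.0697 -0.9968]
 [-0.8749  0.4843 -0.    ]]
```

View pics/ab16.png

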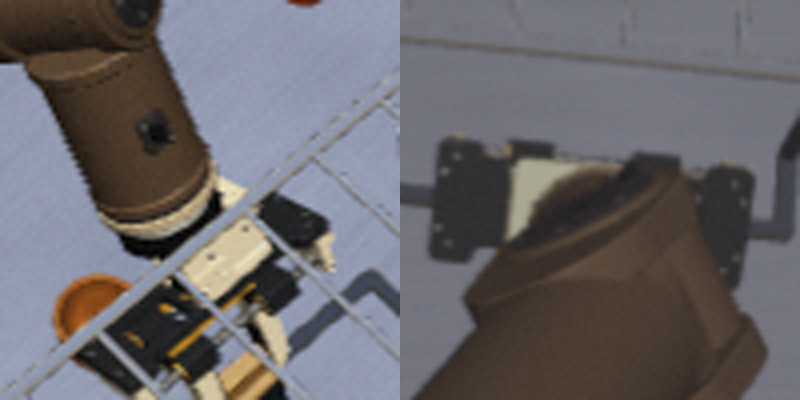

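Contact comes at the expected height (the weight is leaving the hand at TCP z=0.153). Releasing.

Call:
{"op": "step_arm", "data": {"rows": [[1,0.0005,0,0,0,0,0],[-0.5,0.0005,0,0,0,0,0],[-0.5,0.0005,0,0,0,0,0],[-0.5,0.0005,0,0,0,0,0],[-0.5,0.0005,0,0,0,0,0],[-0.5,0.0005,0,0,0,0,0],[-0.5,0.0005,0,0,0,0,0],[-0.5,0.0005,0,0,0,0,0]]}}

```text
clock: 23.52
position: [0.6636, -0.1957, 0.1525]
ee_rot: [1.447, 0.778, -0.891]
force: [-0.1, 0.4, -1.3]
width: 0.749
```

Run:
```python
from g import *
st()
s=grab("scene",17);crop(s,290,170,370,250,7,"a17")
```

```text
23.5167 tcp [ 0.6636 -0.1957  0.1525] gp [ 0.6546 -0.195   0.1689] F [-0.0537  0.3581 -1.3473] w 0.7492155140802401 
q [-0.1147  0.4306  0.4955  2.0024 -0.9093  0.3854 -0.566 ]
[[ 0.482   0.8726 -0.0796]
 [-0.0384 -0.0697 -0.9968]
 [-0.8753  0.4835 -0.0001]]
```

View pics/a17.png

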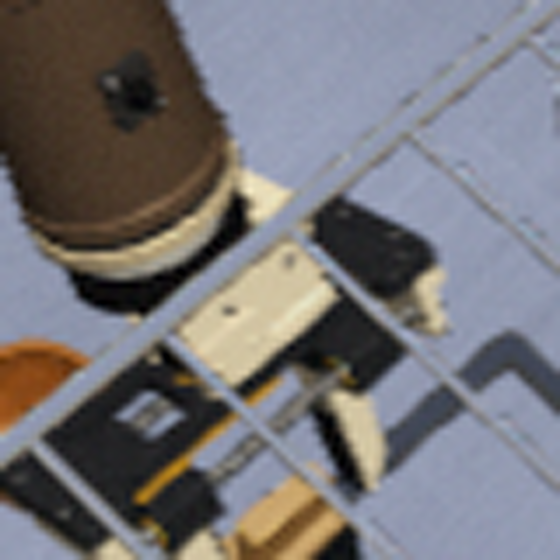

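Call:
{"op": "step_arm", "data": {"rows": [[-0.5,-0.015,0,0,0,0,0],[-0.5,-0.04,0,0,0,0,0],[-0.5,-0.07,0,0,0,0,0],[-0.5,-0.11,0,0,0,0,0],[-0.5,-0.15,0,0,0,0,0],[-0.5,-0.19,-0.03,0,0,0,0],[-0.5,-0.22,-0.08,0,0,0,0],[-0.5,-0.24,-0.13,0,0,0,0],[-0.5,-0.24,-0.18,0,0,0,0],[-0.5,-0.24,-0.18,0,0,0,0],[-0.5,-0.24,-0.18,0,0,0,0]]}}

```text
clock: 24.48
position: [0.4425, -0.1775, 0.2496]
ee_rot: [1.45, 0.781, -0.891]
force: [0.7, -0.3, -0.2]
width: 0.752
```

Run:
```python
from g import *
st()
s=grab("scene",18);t=grab("top",18)
crop(s,270,100,470,300,2,"a");crop(t,190,50,440,250,2,"b")
cv2.imwrite("pics/ab18.png",np.hstack([cv2.imread("pics/a.png"),cv2.resize(cv2.imread("pics/b.png"),(400,400))]))
for d in(s,t):
    P=cloud(d); im=cv2.cvtColor(d["pixels"],cv2.COLOR_RGB2HSV)
    m=np.all((P>[.6,-.26,.145])&(P<[.72,-.13,.2]),-1)&(im[...,1]>90); print("ridge",m.sum(),P[m].mean(0) if m.any() else 0,P[m].min(0),P[m].max(0))
    m=np.all((P>[.6,.05,.112])&(P<[.7,.3,.128]),-1); q=plane(d,np.argwhere(m)[:,::-1].astype(float),.12); print(line(q[(q[:,1]>.14)&(q[:,1]<.26)]))
```

```text
24.4833 tcp [ 0.4425 -0.1775  0.2496] gp [ 0.4334 -0.1768  0.266 ] F [ 0.6617 -0.2819 -0.1702] w 0.7522341425976385 
q [-0.4718 -0.1863  0.7681  2.318   0.0247  0.4678 -1.3507]
[[ 0.4809  0.8731 -0.0796]
 [-0.0354 -0.0714 -0.9968]
 [-0.8761  0.4822 -0.0034]]
ridge 101 [ 0.6601 -0.202   0.166 ] [ 0.6441 -0.2237  0.1451] [ 0.6694 -0.1771  0.1786]
(array([0.0774, 0.6368]), np.float64(0.0020101587615959176), np.float64(0.14099655393442134), np.float64(0.2579535196954288))
ridge 116 [ 0.6518 -0.193   0.1642] [ 0.6402 -0.2156  0.1456] [ 0.6677 -0.1691  0.182 ]
(array([0.0813, 0.6351]), np.float64(0.002322281987269918), np.float64(0.14107937859001046), np.float64(0.25887324832675473))
```

View pics/ab18.png

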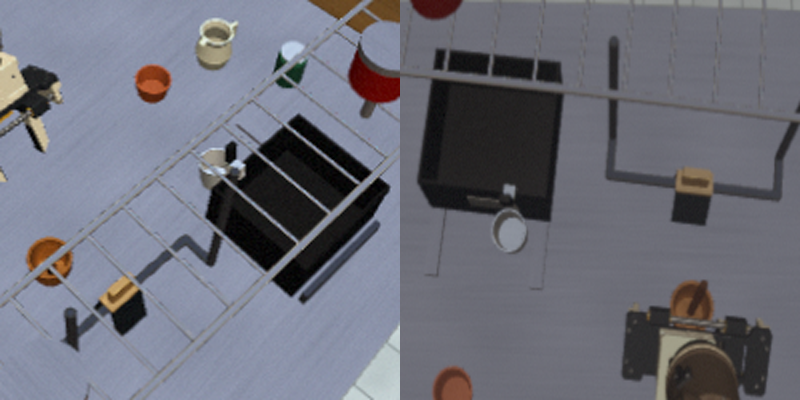

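View pics/top18.png

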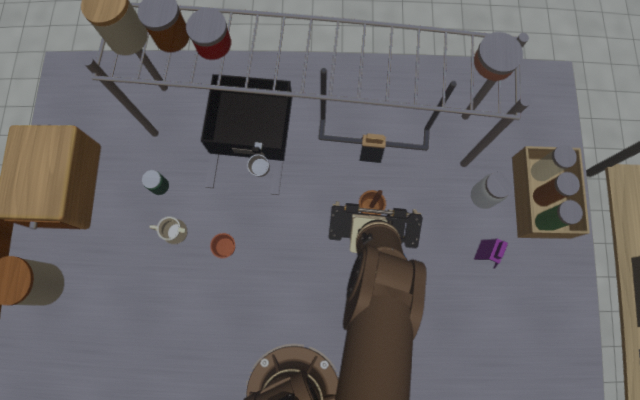

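Call:
{"op": "step_arm", "data": {"rows": [[-0.5,0,0,0,0,0,0],[-0.5,0,0,0,0,0,0],[-0.5,0,0,0,0,0,0],[-0.5,0,0,0,0,0,0],[-0.5,0,0,0,0,0,0],[-0.5,0,0,0,0,0,0]]}}

```text
clock: 25.08
position: [0.4456, -0.1784, 0.2509]
ee_rot: [1.447, 0.778, -0.891]
force: [-0.2, 0.3, 0.2]
width: 0.751
```

Run:
```python
from g import *
s=grab("scene",19);t=grab("top",19);s0=load("scene",0);t0=load("top",0)
def cen(d,h0,h1,box,smin=110):
    im=cv2.cvtColor(d["pixels"],cv2.COLOR_RGB2HSV); m=(im[...,0]>=h0)&(im[...,0]<=h1)&(im[...,1]>smin)
    x0,y0,x1,y1=box; v,u=np.where(m[y0:y1,x0:x1]); return len(u),u.mean()+x0,v.mean()+y0
for n,h,b in(("bowl",(95,115),(230,195,270,230)),("mortar",(3,20),(275,212,315,250)),("ramekin",(0,12),(330,130,360,155)),("purple",(135,160),(175,255,215,295)),("tin",(50,90),(400,115,430,145))):
    print(n,cen(s0,*h,b),cen(s,*h,b))
d=cv2.absdiff(load("scene",18)["pixels"],s["pixels"]).max(-1); print((d>60).sum())
for bx in((140,160,190,250),(465,170,510,215)): # tin/creamer, jar in top
    a=t0["pixels"][bx[1]:bx[3],bx[0]:bx[2]];b=t["pixels"][bx[1]:bx[3],bx[0]:bx[2]]; print((cv2.absdiff(a,b).max(-1)>40).sum())
crop(s,170,90,470,310,2.6,"s19")
```

```text
bowl (480, np.float64(250.4), np.float64(212.75625)) (478, np.float64(250.3807531380753), np.float64(212.7845188284519))
mortar (296, np.float64(294.0878378378378), np.float64(229.42905405405406)) (295, np.float64(294.1152542372881), np.float64(229.4542372881356))
ramekin (249, np.float64(345.9437751004016), np.float64(141.02409638554218)) (251, np.float64(345.9760956175299), np.float64(140.996015936255))
purple (377, np.float64(193.22281167108753), np.float64(273.47214854111405)) (378, np.float64(193.22486772486772), np.float64(273.489417989418))
tin (80, np.float64(414.575), np.float64(135.8375)) (80, np.float64(414.575), np.float64(135.8375))
272
0
0
```

View pics/s19.png

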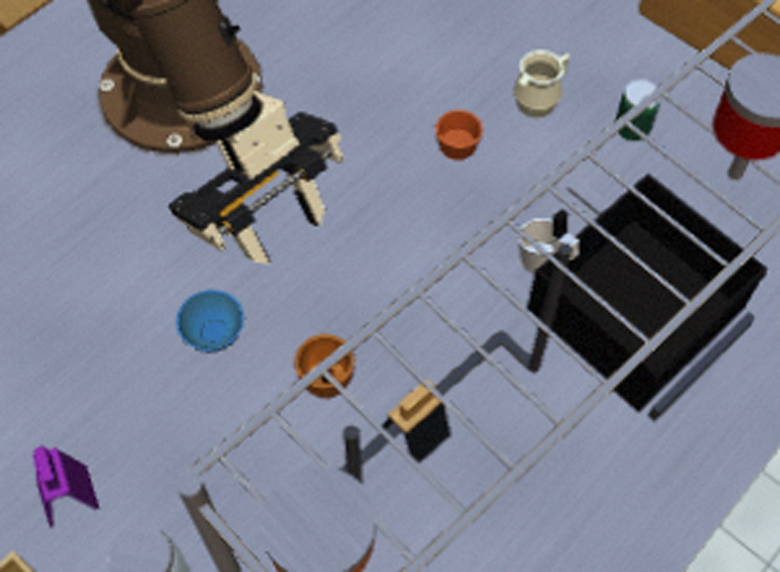

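The cup hangs on the bin lip at (545,240), the bin is up by its rear stop at (700,370), the tag straddles the bar at (420,420), and the other objects are unmoved.

```bash
python3 -c "
from cell import arm; print(arm.sign_off())"
```

```text
the job is handed in; nothing more can be done
None
```

I hung the cup by its hook over the bin's front lip and let go. I then pushed the bin home with the cup still hanging, and last draped the slate tag over the middle of the bar. The job was handed in at about 25 s with the gripper clear of everything.

**Last checks:**
- **Bin:** It moved about 92 mm and met its stop. The fingers felt about 21 N along the push, about 26 N in total. The lip ended about 28–29 mm in front of the shelf's front rod, against 30 mm expected.
- **Cup:** It was still hanging by its hook on the lip in both views after the tag was placed.
- **Tag:** It is draped with one panel on each side of the bar. The ridge top reads about 0.18 m, as expected, and it did not move in the last pictures.
- **Other objects:** Mortar, ramekin, bowl, tin, creamer, jar and the purple lookalike all matched their starting pictures, within a tenth of a pixel where I measured centres.

**Disagreements:**
- The two cameras differed by about 3–5 mm on the cup and tag before grasping. I used the averages, and contact came at the heights expected from the text. After release they still differed by about 8 mm along x and 9 mm along y on the tag's wooden top, partly because each sees a different side.
- On the first lean for pushing the bin, joint 6 came close to its lower limit (0.139 against 0.12). I reduced the lean to about 14° before pushing.

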